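# Load, pin and start the jar shaker

## Task

Fold the front half of the shaker's clear cover right over so that it lies flat on the rear half, stand every amber jar from the mat upright in a well of its own, and close the cover again. Take the lock pin from its parking boss and pin the cover shut: push the pin through the slot of the hasp and feel along it for the hole of the keeper underneath until the pin drops in and goes fully home. Only then press the start pedal down to its stop and let it come up again; leave the other things on the bench where they are.

Things in the scene. Friction and masses are not known exactly. Their poses are not given: they have to be found in the camera images.
- shaker: Jar shaker, fixed: white tub 200 (x) by 320 (y) by 106 mm tall, walls 6 mm, under a clear two-panel cover (top at z = 112 mm). Origin: centre of its underside; x points away from the robot, y to the left (within 0.15 rad). A wall at y = 0 divides it: the -y half is the loading bay with four wells, the +y half holds the drive.
- well0 (a point): One of the four round wells, 55 mm wide and 24 mm deep, in the grey block in the loading bay. Point: centre of the well's floor, 44 mm above the bench; block's top at z = 68 mm, tub's rim at 106 mm. Wells are 84 mm apart along the shaker's x, 72 mm along its y; a centre is 52 mm (x) and 39 mm (y) from the nearest tub wall, so fingers closing along the shaker's x have most room.
- well1 (a point): One of the four round wells, 55 mm wide and 24 mm deep, in the grey block in the loading bay. Point: centre of the well's floor, 44 mm above the bench; block's top at z = 68 mm, tub's rim at 106 mm. Wells are 84 mm apart along the shaker's x, 72 mm along its y; a centre is 52 mm (x) and 39 mm (y) from the nearest tub wall, so fingers closing along the shaker's x have most room.
- well2 (a point): One of the four round wells, 55 mm wide and 24 mm deep, in the grey block in the loading bay. Point: centre of the well's floor, 44 mm above the bench; block's top at z = 68 mm, tub's rim at 106 mm. Wells are 84 mm apart along the shaker's x, 72 mm along its y; a centre is 52 mm (x) and 39 mm (y) from the nearest tub wall, so fingers closing along the shaker's x have most room.
- well3 (a point): One of the four round wells, 55 mm wide and 24 mm deep, in the grey block in the loading bay. Point: centre of the well's floor, 44 mm above the bench; block's top at z = 68 mm, tub's rim at 106 mm. Wells are 84 mm apart along the shaker's x, 72 mm along its y; a centre is 52 mm (x) and 39 mm (y) from the nearest tub wall, so fingers closing along the shaker's x have most room.
- cover_rear (a joint): Hinge of the rear cover panel (200 by 155 by 6 mm, 0.4 kg) on the tub's +y end, in rad: 0 lying shut on the tub, grows as its inner edge is lifted. It stays at 0 in this job.
- cover_front (a joint): Fold hinge of the front cover panel (200 by 155 by 6 mm, 0.4 kg) on the rear panel, in rad: 0 shut over the loading bay, pi/2 upright, pi folded over flat on top of the rear panel. Damped: let go of, the panel sinks slowly to the side it leans to.
- fold_line (a point): Middle of the fold hinge's axis, which runs along the shaker's x at y = 0, z = 112 mm of the shaker. The front panel turns about it.
- bar (a point): Middle of the front panel's handle: round steel bar, 12 mm thick, 110 mm long, along the shaker's x, 45 mm beyond the panel's free edge on two arms (100 mm clear between them), 200 mm from the fold axis. Shut: at the -y end, 109 mm above the bench; folded: at the +y end, 115 mm. Can be pinched from above at every angle and turns in the grip; lifting takes about 2 N.
- slot (a point): Centre of the slot in the hasp, on its top face. The hasp is a 5 mm steel plate on the front panel's -x edge and moves with it (top at z = 112 mm when shut); slot 12 mm wide (shaker's x), 36 mm long (y). The keeper's top is 14 mm below the hasp's top; its vertical hole, 10 mm wide with 2 mm chamfer, 28 mm deep, is on the slot's centre line anywhere within 12 mm of its middle: set by hand, not reported.
- lock_pin: Steel lock pin, 80 g, upright in a boss on the tub's front at the start (hole 10 mm, boss top 107 mm above the bench): shank 8 mm thick, 36 mm long, chamfered tip; head to grip 18 mm thick, 32 mm tall. Origin: tip's end; z towards the head. Fully home, the head rests on the hasp and the origin is 76 mm above the bench; with its tip merely on the keeper, 98 mm.
- jar1: Straight-sided squat amber jar with a white screw lid as wide as the  50 mm in diameter, 56 mm tall, lid from z = 38 mm up; 90 to 155 g, heavy base. Origin: centre of its underside; z points to the lid. Starts standing on the grey mat to the right, about 94 mm or more from the next. Two to four of the jars are there.
- jar2: Straight-sided squat amber jar with a white screw lid as wide as the  50 mm in diameter, 56 mm tall, lid from z = 38 mm up; 90 to 155 g, heavy base. Origin: centre of its underside; z points to the lid. Starts standing on the grey mat to the right, about 94 mm or more from the next. Two to four of the jars are there.
- jar3: Straight-sided squat amber jar with a white screw lid as wide as the  50 mm in diameter, 56 mm tall, lid from z = 38 mm up; 90 to 155 g, heavy base. Origin: centre of its underside; z points to the lid. Starts standing on the grey mat to the right, about 94 mm or more from the next. Two to four of the jars are there.
- jar4: Straight-sided squat amber jar with a white screw lid as wide as the  50 mm in diameter, 56 mm tall, lid from z = 38 mm up; 90 to 155 g, heavy base. Origin: centre of its underside; z points to the lid. Starts standing on the grey mat to the right, about 94 mm or more from the next. Two to four of the jars are there.
- pedal (a joint): Start pedal's hinge, in rad: 0 up (its spring holds it there), 0.22 fully down on its stop. About 4 N on the pad begins to move it, about 8 N brings it to the stop.
- pedal_pad (a point): Middle of the rubber pad (75 by 58 mm) on top of the start pedal, 80 mm from its hinge, 47 mm above the bench when up, about 30 mm when down; x points to the hinge, away from the robot. The pedal stands on the bench at the left.
- stock_jar: Big white stock jar with a green cap, 90 mm in diameter, 130 mm tall; a bystander. Origin: centre of its underside.
- carton: Cardboard carton, 50 by 70 by 60 mm tall, behind the pedal; a bystander. Origin: centre of its underside.
- spatula: Spatula 200 mm long lying on the bench between the robot and the shaker; a bystander. Origin: about its middle, underneath.

How it is judged:
By the outcome, as a careful person would: the job done as asked, in the order asked, and still so for the second after the job is handed in, with the robot touching nothing.
Of jar1, jar2, jar3, jar4 only 2 to 4 are there at a start; the rules pass over those that are not, and their reading is None.
At some moment in a run one of jar1, jar2, jar3, jar4 may be knocked a few centimetres aside while the robot is not near it.
It also fails if it takes over 210 s, if anything falls off the work surface, if the arm or the gripper's body presses on something with over 40 N, if the wrist force passes 120 N, or if a joint passes its speed limit or range.

## Robot

A 6-joint arm with a two-finger parallel gripper is mounted at the origin on the work surface. World frame = base frame: x ahead of the robot, y to its left, z up, the work surface at z = 0. Lengths are in m, angles in rad, forces in N, time in s.
With the tool pointing down it reaches from about 0.425 to 0.95 m from the base axis. Payload 14.7 kg.
Tool frame: the origin (TCP) lies at the centre of the arm's flange, where the gripper is bolted on; the fingertips stand 173 mm ahead of it and the grasp point (between the pads) lies 155 mm ahead of it (r.tip_reach is the distance from the TCP to the fingertips, in m); z points along the fingers, y is the line along which they close (so a half turn about z gives the same grasp; the last joint's range is limited). The gripper opens to 85 mm and grips with 20 to 120 N. Pads are 22 mm wide; open, the fingers measure 114 mm over their backs; the gripper's body (76 mm by 85 mm) begins 54 mm behind the grasp point. The pads swing forward as they close: fully open they stand 13 mm farther back than shut.
Start: joints at [1.099, 0.48, 1.596, -0, 1.065, -0.047], TCP at [0.268, 0.592, 0.405] pointing down, gripper open.
Joint ranges: [-2.75, 2.75], [-0.82, 2.05], [0.23, 2.67], [-1.56, 4.7], [0.09, 2.69], [-2.92, 2.92]. Speed limits (rad/s): [1.89, 1.89, 2.39, 3.01, 3.01, 3.01].

## Interface

Orientations are given as a unit quaternion [x, y, z, w].
In Python, from cell import r gives the robot as it stands.
- The arm moves only by the shell command python3 -m creep 'ROWS' [FORCE]. ROWS is JSON, a list of rows, each a list of 3 entries, a list of its own where there are three numbers: the opening in per cent of the stroke, from 0 (shut) to 100 (fully open), then the shift along the tool's x, y, z as a fraction of full scale, then the turn about the tool's z as a fraction of full scale. A call has exactly 5 rows; each row is the pose to reach, as a shift and turn from the pose commanded when the call began, along the tool's axes at that moment, turning the shorter way round; what a row does not reach only later rows make up. Full scale, the value 1, is 300 mm for a shift and pi rad for a turn. A row lasts 1/12 s, in which the tool goes at most 41.7 mm and 7.16 degrees, less where a joint would pass 70% of its speed; a pose out of reach is approached as far as the arm can. A call with a number of a shift or a turn outside -1 to 1 is refused whole. A call with a gripper value outside its range is refused whole. The fingers move at their own pace and stop on an object; FORCE is the grip in N (left out, the last holds). Time passes only in rows, so rows that repeat a pose let the fingers close, or fill a call up. It gives the time, the measured TCP pose, the force, the opening and the grip force at its end, in the units of the state.
- r.observe(): the state, without advancing time (a new reading comes with each control period).
- r.read_camera(name): name is "scene" or "side" or "wrist"; returns the picture (400x640x3 uint8, blue, green, red); there is no depth.
- r.camera_params(name): a dict with "camera_matrix" (3x3 intrinsics, pixels), "xyz" and "attitude" of the camera in the world; the wrist camera has in their place "mount" (4x4, takes a point from camera to tool coordinates, whose origin is the TCP and whose axes are the flange's). Camera axes: x right, y up, looking along -z (the intrinsics and any distortion apply to the point x, -y, -z); pixel columns grow to the right and rows downward; lengths in m; the calibration is good to about 2 mm. A picture is of the moment at which its call begins: read the wrist's pose just before it. camera_params takes no time and is no camera call.
- r.hand_in(): hands the job in; it is judged then, once.
The state is a dict: "time": time; "qpos": joint angles; "qd": joint speeds; "tau": joint torques, N m; "tool_pos": TCP position; "tool_rot": TCP orientation; "wrist_force": force on the tool from outside, world axes, zero at the start; "moment": the same for the moment, N m; "finger_gap": finger opening in m; "finger_force": force on a finger pad.
Only numpy, scipy, OpenCV 4.12 (cv2) and the standard library are available. Lean on these libraries where they do the work, as an engineer would, in place of code of your own. Each camera call takes 0.05 s, during which the arm holds its last target. There are 200 camera calls.

## Working session

There is one attempt and no reset: what is moved stays moved. The work goes in short steps, Python scripts to look and compute and a shell command to move; the robot and the scene stay as the last step left them, time stands still between calls to the robot, and variables do not carry over. Pictures are saved under pics/ and viewed, at most 14 in all, crops included, and the job is handed in when it is done.

```bash
ls; mkdir -p pics; cat > h.py <<'E'
import numpy as np, cv2, json
from cell import r
from scipy.spatial.transform import Rotation as R
def pic(name,fn=None):
    s=r.observe(); im=r.read_camera(name); im=np.array(im)
    if fn: cv2.imwrite('pics/'+fn,im)
    return im,s
def cam(name,s=None):
    p=r.camera_params(name); K=np.array(p['camera_matrix'])
    if name=='wrist':
        M=np.array(p['mount']); T=np.eye(4); T[:3,:3]=R.from_quat(s['tool_rot']).as_matrix(); T[:3,3]=s['tool_pos']
        W=T@M; return K,W[:3,:3],W[:3,3]
    a=np.array(p['attitude']); 
    Rm=a if a.shape==(3,3) else R.from_quat(a).as_matrix()
    return K,Rm,np.array(p['xyz'])
def ray(c,u,v):
    K,Rm,o=c; d=np.linalg.inv(K)@[u,v,1]; return o,Rm@np.array([d[0],-d[1],-d[2]])
def onz(c,u,v,z):
    o,d=ray(c,u,v); return o+d*(z-o[2])/d[2]
def proj(c,P):
    K,Rm,o=c; q=Rm.T@(np.array(P,float)-o); q=K@[q[0],-q[1],-q[2]]; return q[:2]/q[2]
def rel(P,yaw=None):
    # shift from the current tool pose to TCP target P, in tool axes, full-scale units; yaw of tool y-axis
    s=r.observe(); Rt=R.from_quat(s['tool_rot']).as_matrix()
    sh=Rt.T@(np.array(P)-s['tool_pos'])/0.3
    y=np.arctan2(Rt[1,1],Rt[0,1]); t=None
    if yaw is not None:
        t=(yaw-y+np.pi/2)%np.pi-np.pi/2; t=-t/np.pi
    print('shift',sh.round(4),'turn',t,'steps',np.linalg.norm(sh)*300/41.7, 'yaw now',y)
E
python3 - <<'E'
from h import *
for n in('scene','side','wrist'):
    im,s=pic(n,n+'0.png'); print(n,{k:np.array(v).round(4).tolist() for k,v in r.camera_params(n).items()})
print({k:np.round(v,3).tolist() for k,v in s.items()}, R.from_quat(s['tool_rot']).as_matrix().round(3), r.tip_reach)
E
```

```text
pics
scene {'camera_matrix': [[474.2513, 0.0, 317.7553], [0.0, 474.2513, 202.7638], [0.0, 0.0, 1.0]], 'xyz': [1.0304, -0.4569, 1.2196], 'attitude': [0.2461, 0.1053, 0.383, 0.8841]}
side {'camera_matrix': [[367.1451, 0.0, 321.2876], [0.0, 367.1451, 198.914], [0.0, 0.0, 1.0]], 'xyz': [0.1742, -0.8878, 0.6553], 'attitude': [0.4919, -0.0896, -0.1805, 0.847]}
wrist {'camera_matrix': [[337.656, 0.0, 319.3323], [0.0, 337.656, 197.7691], [0.0, 0.0, 1.0]], 'mount': [[-0.0002, 0.9621, 0.2725, 0.0674], [1.0, 0.0004, -0.0007, 0.0003], [-0.0008, 0.2725, -0.9621, 0.0307], [0.0, 0.0, 0.0, 1.0]]}
{'time': 0.1, 'qpos': [1.099, 0.481, 1.597, -0.0, 1.065, -0.047], 'qd': [-0.001, 0.0, -0.001, -0.001, 0.001, 0.001], 'tau': [-0.002, -95.225, -43.104, -0.0, 0.005, 0.0], 'tool_pos': [0.268, 0.592, 0.404], 'tool_rot': [0.211, 0.978, -0.001, -0.0], 'wrist_force': [-0.632, 0.332, -0.146], 'moment': [0.018, -0.018, 0.006], 'finger_force': 0.0, 'finger_gap': 0.085} [[-0.911  0.412 -0.   ]
 [ 0.412  0.911 -0.001]
 [ 0.    -0.001 -1.   ]] 0.1734
```

View pics/scene0.png

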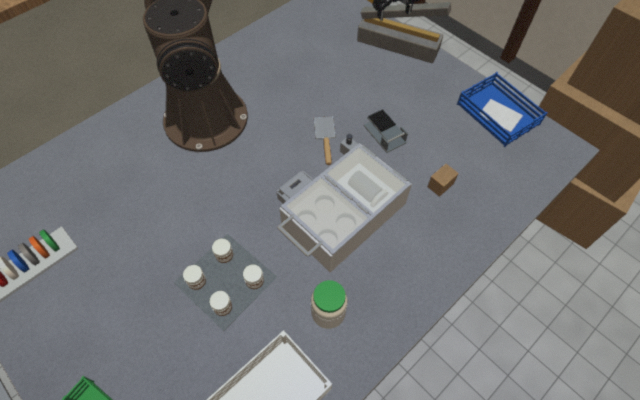

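View pics/side0.png

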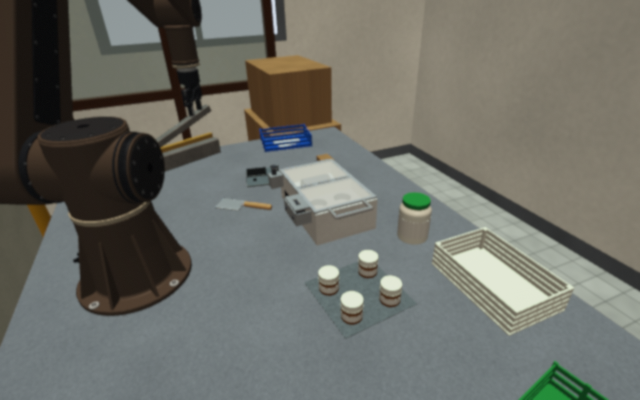

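```bash
python3 - <<'E'
from h import *
im=cv2.imread('pics/scene0.png')
cv2.imwrite('pics/c0.png',cv2.resize(im[95:265,270:420],None,fx=3.5,fy=3.5,interpolation=cv2.INTER_CUBIC))
c=cam('scene')
hsv=cv2.cvtColor(im,cv2.COLOR_BGR2HSV)
for n,u,v,z in [('j',222,245,.056),('j',193,274,.056),('j',253,273,.056),('j',220,300,.056),('c',358,147,.109),('c',409,185,.109),('c',330,250,.109),('c',281,209,.109),('pad',383,120,.047),('pin',349,139,.14),('slot',295,185,.112),('stock',330,294,.13)]:
    print(n,onz(c,u,v,z).round(3))
E
```

```text
j [ 0.441 -0.257  0.056]
j [ 0.457 -0.364  0.056]
j [ 0.562 -0.247  0.056]
j [ 0.562 -0.355  0.056]
c [0.486 0.22  0.109]
c [0.677 0.229 0.109]
c [ 0.67  -0.072  0.109]
c [ 0.491 -0.084  0.109]
pad [0.434 0.395 0.047]
pin [0.463 0.203 0.14 ]
slot [ 0.46  -0.005  0.112]
stock [ 0.76 -0.16  0.13]
```

View pics/c0.png

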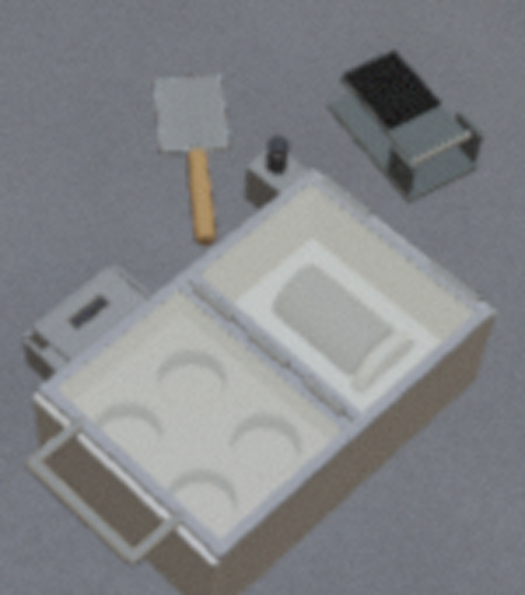

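```bash
python3 - <<'E'
from h import *
c=cam('scene'); g=lambda x,y,z: onz(c,270+x/3.5,95+y/3.5,z)
C=[g(315,172,.112),g(493,308,.112),g(218,562,.112),g(38,397,.112)]
L=np.array([[-.1,.157],[.1,.157],[.1,-.157],[-.1,-.157]])
A=np.array(C)[:,:2]; m=A.mean(0); B=A-m
phi=np.arctan2((L[:,0]*B[:,1]-L[:,1]*B[:,0]).sum(),(L*B).sum()); print(m,phi)
Rm=np.array([[np.cos(phi),-np.sin(phi)],[np.sin(phi),np.cos(phi)]]); print((B@Rm).round(3).tolist())
for n,p in dict(b1=g(30,462,.112),b2=g(133,557,.112),slot=g(90,312,.112),pin=g(278,140,.139),pad=g(390,90,.047)).items(): print(n,p.round(3),((p[:2]-m)@Rm).round(3))
b=m+Rm@[0,-.2]; print('bar',b)
rel([*b,.42],np.pi/2+phi)
E
```

```text
[0.5843556  0.07568822] 0.02552067194180579
[[-0.096, 0.157], [0.096, 0.158], [0.098, -0.158], [-0.098, -0.157]]
b1 [ 0.53  -0.125  0.112] [-0.06 -0.2 ]
b2 [ 0.641 -0.122  0.112] [ 0.051 -0.199]
slot [ 0.46  -0.002  0.112] [-0.127 -0.075]
pin [0.453 0.215 0.139] [-0.128  0.143]
pad [0.433 0.389 0.047] [-0.144  0.317]
bar [ 0.58945918 -0.12424665]
shift [-1.961  -1.7338 -0.0512] turn -0.14334984518530233 steps 18.835157272025757 yaw now 1.1459701782093223
```

```bash
python3 -m creep '[[35,[-0.104,-0.092,0],-0.036],[35,[-0.208,-0.184,0],-0.072],[35,[-0.312,-0.276,0],-0.108],[35,[-0.416,-0.368,0],-0.143],[35,[-0.52,-0.46,0],-0.143]]'
python3 -m creep '[[35,[-0.05,-0.118,0],0],[35,[-0.1,-0.237,0],0],[35,[-0.15,-0.355,0],0],[35,[-0.2,-0.474,0],0],[35,[-0.248,-0.592,0],0]]'
python3 -m creep '[[35,[-0.05,-0.118,0],0],[35,[-0.1,-0.237,0],0],[35,[-0.15,-0.355,0],0],[35,[-0.2,-0.474,0],0],[35,[-0.248,-0.592,0],0]]'
python3 -m creep '[[35,[-0.05,-0.118,0],0],[35,[-0.1,-0.237,0],0],[35,[-0.15,-0.355,0],0],[35,[-0.2,-0.474,0],0],[35,[-0.248,-0.592,0],0]]'
python3 - <<'E'
from h import *
im,s=pic('wrist','w1.png'); print(s['finger_gap'])
rel([.5895,-.124,.42],1.596)
c=cam('wrist',s); print(proj(c,[.5895,-.124,.109]))
E
```

```text
time: 0.57
tool_pos: [0.3533, 0.4004, 0.4045]
tool_rot: [-0.016, 1.0, -0.0, -0.0]
wrist_force: [0.9, 0.1, 0.3]
finger_gap: 0.0299
finger_force: 0.0
time: 0.98
tool_pos: [0.4322, 0.2247, 0.4047]
tool_rot: [-0.012, 1.0, -0.0, 0.0]
wrist_force: [0.8, 1.3, 0.1]
finger_gap: 0.0301
finger_force: 0.0
time: 1.4
tool_pos: [0.511, 0.0488, 0.4047]
tool_rot: [-0.012, 1.0, 0.0, 0.0]
wrist_force: [1.2, -0.2, 0.3]
finger_gap: 0.0301
finger_force: 0.0
time: 1.82
tool_pos: [0.5897, -0.127, 0.4046]
tool_rot: [-0.012, 1.0, 0.0, -0.0]
wrist_force: [0.6, 0.3, 0.2]
finger_gap: 0.0299
finger_force: 0.0
0.02988935268143871
shift [ 0.008   0.0276 -0.0512] turn -0.0007725858911717882 steps 0.4223749774860356 yaw now 1.5935728498400277
[323.45229697 188.58033357]
```

View pics/w1.png

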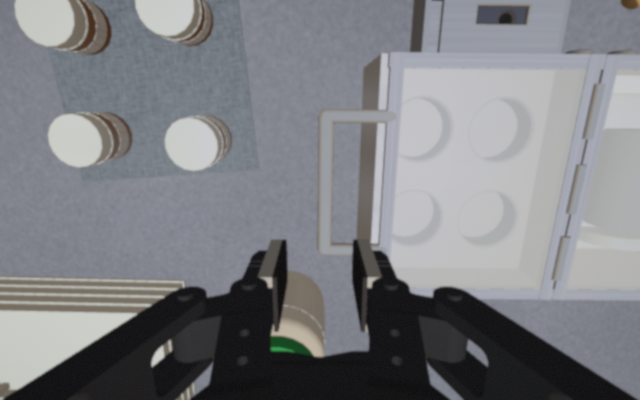

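```bash
python3 - <<'E'
from h import *
s=r.observe(); c=cam('wrist',s)
f=lambda n,u,v,z: print(n,onz(c,u,v,z).round(4))
f('bar',326,181,.109);f('barA',326,117,.109);f('barB',326,246,.109)
f('hinge-x end',597,53,.112);f('hinge +x',554,297,.112);f('corner-x-y',389,55,.112);f('corner+x-y',385,295,.112)
f('slot',503,15,.112);f('slotL',478,15,.112);f('slotR',529,15,.112);f('hole',507,18,.098)
im=cv2.imread('pics/w1.png'); cv2.imwrite('pics/w1c.png',cv2.resize(im[0:60,400:640],None,fx=3,fy=3,interpolation=cv2.INTER_CUBIC))
E
```

```text
bar [ 0.5864 -0.1281  0.109 ]
barA [ 0.5363 -0.1295  0.109 ]
barB [ 0.643  -0.1266  0.109 ]
hinge-x end [0.4871 0.0634 0.112 ]
hinge +x [0.6856 0.0751 0.112 ]
corner-x-y [ 0.4918 -0.0855  0.112 ]
corner+x-y [ 0.6872 -0.0735  0.112 ]
slot [ 0.4641 -0.0081  0.112 ]
slotL [ 0.4645 -0.0255  0.112 ]
slotR [0.4637 0.01   0.112 ]
hole [0.4628 0.0019 0.098 ]
```

View pics/w1c.png

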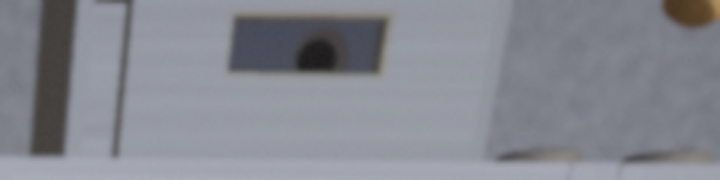

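```bash
python3 -m creep '[[35,[0,0.002,0.13],0],[35,[0,0.002,0.26],0],[35,[0,0.002,0.37],0],[35,[0,0.002,0.44],0],[35,[0,0.002,0.467],0]]' 30
python3 -m creep '[[5,[0,0,0],0],[0,[0,0,0],0],[0,[0,0,0],0],[0,[0,0,0],0],[0,[0,0,0],0]]' 30
```

```text
time: 2.28
tool_pos: [0.5879, -0.1241, 0.2611]
tool_rot: [-0.012, 1.0, 0.001, -0.002]
wrist_force: [-0.4, -0.3, 1.2]
finger_gap: 0.03
finger_force: 0.0
time: 2.7
tool_pos: [0.5889, -0.1231, 0.266]
tool_rot: [-0.012, 1.0, 0.001, -0.0]
wrist_force: [-4.2, 14.5, -2.6]
finger_gap: 0.0108
finger_force: 30.0
```

```bash
python3 -m creep '[[0,[0,0.017,-0.08],0],[0,[0,0.028,-0.149],0],[0,[0,0.046,-0.216],0],[0,[0,0.071,-0.281],0],[0,[0.001,0.102,-0.343],0]]'
python3 -m creep '[[0,[0,0.038,-0.059],0],[0,[0,0.082,-0.113],0],[0,[0,0.131,-0.162],0],[0,[0.001,0.186,-0.206],0],[0,[0.002,0.244,-0.244],0]]'
python3 - <<'E'
from h import *
im,s=pic('side','s2.png')
E
```

```text
time: 3.12
tool_pos: [0.588, -0.0948, 0.3709]
tool_rot: [-0.012, 1.0, -0.001, 0.001]
wrist_force: [-2.3, -6.8, -1.3]
finger_gap: 0.0108
finger_force: 29.2
time: 3.53
tool_pos: [0.5863, -0.0212, 0.4454]
tool_rot: [-0.012, 1.0, -0.001, 0.003]
wrist_force: [4.0, -9.4, 8.7]
finger_gap: 0.0109
finger_force: 29.6
```

View pics/s2.png

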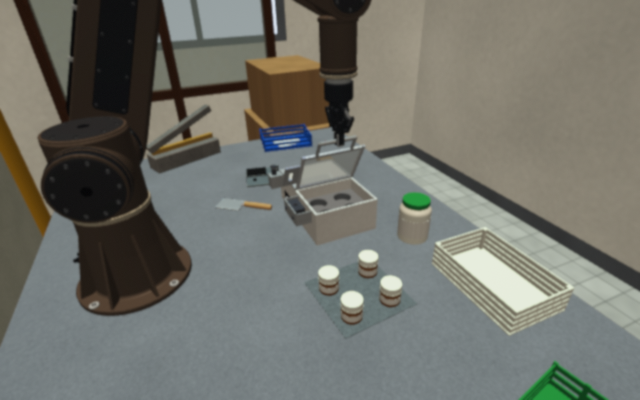

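The panel is lifting in the grip (about 60°, bar at pixel (337,143)); continue over.

```bash
python3 -m creep '[[0,[0,0.062,-0.032],0],[0,[0.001,0.127,-0.057],0],[0,[0.001,0.195,-0.075],0],[0,[0.002,0.264,-0.086],0],[0,[0.003,0.333,-0.089],0]]'
python3 -m creep '[[0,[0,0.07,0.004],0],[0,[0.001,0.139,0.015],0],[0,[0.001,0.206,0.033],0],[0,[0.002,0.271,0.058],0],[0,[0.003,0.333,0.089],0]]'
python3 -m creep '[[0,[0,0.059,0.038],0],[0,[0.001,0.113,0.082],0],[0,[0.001,0.162,0.131],0],[0,[0.002,0.206,0.186],0],[0,[0.002,0.244,0.244],0]]'
python3 -m creep '[[0,[0,0.032,0.062],0],[0,[0.001,0.057,0.127],0],[0,[0.001,0.075,0.195],0],[0,[0.001,0.086,0.262],0],[0,[0.001,0.089,0.315],0]]'
```

```text
time: 4.0
tool_pos: [0.5834, 0.0799, 0.4715]
tool_rot: [-0.012, 1.0, -0.0, 0.004]
wrist_force: [10.7, -3.4, -4.9]
finger_gap: 0.0103
finger_force: 29.5
time: 4.42
tool_pos: [0.5804, 0.1801, 0.4441]
tool_rot: [-0.012, 1.0, 0.0, 0.004]
wrist_force: [14.1, -4.3, -4.7]
finger_gap: 0.0111
finger_force: 29.2
time: 4.83
tool_pos: [0.5784, 0.2531, 0.3701]
tool_rot: [-0.013, 1.0, 0.001, 0.004]
wrist_force: [13.8, -8.7, -3.7]
finger_gap: 0.0108
finger_force: 29.2
time: 5.25
tool_pos: [0.5781, 0.278, 0.275]
tool_rot: [-0.013, 1.0, -0.001, 0.003]
wrist_force: [5.7, -32.3, 40.0]
finger_gap: 0.0108
finger_force: 34.8
```

```bash
python3 -m creep '[[0,[0,-0.003,-0.01],0],[30,[0,-0.003,-0.015],0],[35,[0,-0.003,-0.015],0],[35,[0,-0.003,-0.015],0],[35,[0,-0.003,-0.015],0]]'
python3 -m creep '[[35,[0,0,-0.13],0],[35,[0,0,-0.26],0],[60,[0,0,-0.39],0],[85,[0,0,-0.5],0],[100,[0,0,-0.5],0]]'
python3 - <<'E'
from h import *
im,s=pic('scene','s3.png')
c=cam('scene')
rel([.441,-.257,.40],np.pi/2); rel([.5,-.31,.45])
cv2.imwrite('pics/c3.png',cv2.resize(im[95:325,170:420],None,fx=2.5,fy=2.5,interpolation=cv2.INTER_CUBIC))
E
```

```text
time: 5.67
tool_pos: [0.5759, 0.2783, 0.2786]
tool_rot: [-0.012, 1.0, 0.0, 0.001]
wrist_force: [-0.1, 0.2, 0.3]
finger_gap: 0.0299
finger_force: 0.0
time: 6.08
tool_pos: [0.5769, 0.2788, 0.4353]
tool_rot: [-0.012, 1.0, 0.002, 0.005]
wrist_force: [1.2, 0.4, 1.0]
finger_gap: 0.0653
finger_force: 0.0
shift [ 0.496  -1.7736  0.099 ] turn 0.007868261772684584 steps 13.268645743541445 yaw now 1.5955152001764838
shift [ 0.3027 -1.9547 -0.0668] turn None steps 14.237952490782714 yaw now 1.5955152001764838
```

View pics/c3.png

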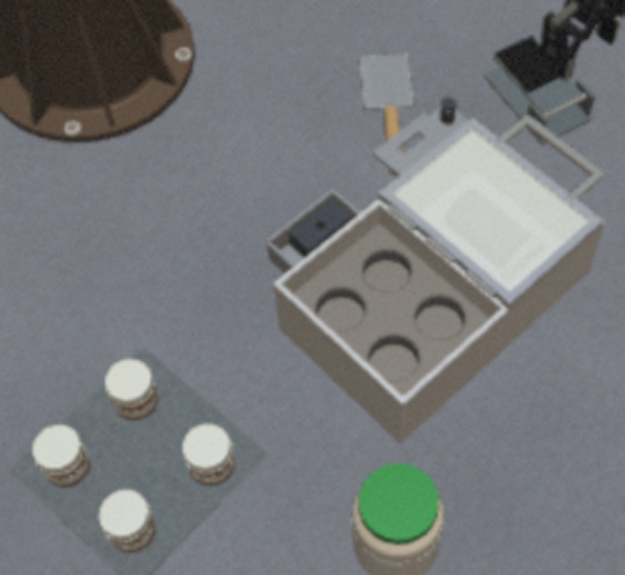

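```bash
python3 -m creep '[[100,[0.02,-0.126,-0.01],0.039],[100,[0.039,-0.252,-0.02],0.078],[100,[0.058,-0.378,-0.03],0.117],[100,[0.078,-0.504,-0.04],0.156],[100,[0.097,-0.63,-0.05],0.195]]'
python3 -m creep '[[100,[-0.055,-0.111,0],0.039],[100,[-0.11,-0.222,0],0.078],[100,[-0.165,-0.333,0],0.117],[100,[-0.22,-0.445,0],0.156],[100,[-0.275,-0.556,0],0.195]]'
python3 - <<'E'
from h import *
rel([.505,-.28,.45],.03)
E
```

```text
time: 6.55
tool_pos: [0.5503, 0.087, 0.4421]
tool_rot: [0.292, 0.956, -0.0, -0.001]
wrist_force: [1.3, -0.1, 0.4]
finger_gap: 0.0857
finger_force: 0.0
time: 6.97
tool_pos: [0.5265, -0.0976, 0.4421]
tool_rot: [0.567, 0.823, -0.0, -0.0]
wrist_force: [0.6, -0.7, 0.2]
finger_gap: 0.0855
finger_force: 0.0
shift [-0.5424 -0.2835 -0.0264] turn 0.10640194803025924 steps 4.407356242170942 yaw now 0.3642715782595055
```

```bash
python3 -m creep '[[100,[-0.11,-0.057,-0.005],0.035],[100,[-0.22,-0.113,-0.01],0.07],[100,[-0.33,-0.17,-0.016],0.106],[100,[-0.44,-0.227,-0.021],0.106],[100,[-0.542,-0.283,-0.026],0.106]]'
python3 -m creep '[[100,[0,0,0],0],[100,[0,0,0],0],[100,[0,0,0],0],[100,[0,0,0],0],[100,[0,0,0],0]]'
python3 - <<'E'
from h import *
im,s=pic('wrist','w4.png'); c=cam('wrist',s); print(s['tool_pos'])
hsv=cv2.cvtColor(im,cv2.COLOR_BGR2HSV)
m=((hsv[...,2]>170)&(hsv[...,1]<60)).astype(np.uint8); n,l,st,ce=cv2.connectedComponentsWithStats(m)
for i in range(1,n):
    if st[i,4]>300:
        (u,v),rad=cv2.minEnclosingCircle(np.argwhere(l==i)[:,::-1].astype(np.float32))
        print(st[i],ce[i].round(1),(round(u),round(v),round(rad)),onz(c,*ce[i],.056).round(4))
E
```

```text
time: 7.38
tool_pos: [0.5063, -0.2802, 0.4499]
tool_rot: [0.694, 0.72, -0.0, -0.0]
wrist_force: [0.8, 0.7, -0.0]
finger_gap: 0.0852
finger_force: 0.0
time: 7.8
tool_pos: [0.5073, -0.2773, 0.4502]
tool_rot: [0.693, 0.721, 0.0, -0.0]
wrist_force: [-0.3, 0.3, -0.6]
finger_gap: 0.0853
finger_force: 0.0
[ 0.50725247 -0.27733322  0.45021091]
[ 567    6   64  103 1479] [585.3  53.8] (610, 56, 53) [ 0.7699 -0.1518  0.056 ]
[ 347  118   48   49 1753] [371.1 142.4] (371, 142, 24) [ 0.5632 -0.2476  0.056 ]
[ 238  126   49   48 1715] [261.4 150.5] (262, 150, 24) [ 0.4458 -0.2608  0.056 ]
[  508   191   132   136 11923] [567.4 252. ] (578, 254, 85) [ 0.8032 -0.3662  0.056 ]
[ 341  217   44   41 1376] [363.  236.7] (363, 236, 22) [ 0.5625 -0.3561  0.056 ]
[ 250  220   43   40 1361] [271.2 239.5] (271, 240, 22) [ 0.4563 -0.3636  0.056 ]
```

View pics/w4.png

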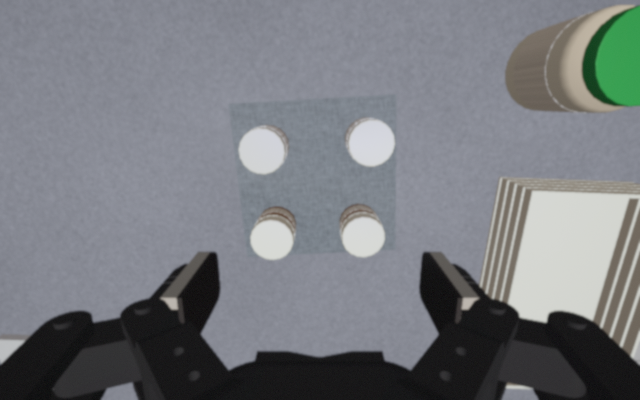

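```bash
python3 -m creep '[[100,[0.04,0.08,0.08],0.003],[100,[0.092,0.191,0.16],0.003],[100,[0.092,0.191,0.29],0.003],[100,[0.092,0.191,0.42],0.003],[100,[0.092,0.191,0.55],0.003]]' 40
python3 -m creep '[[100,[0,0,0.11],0],[100,[0,0,0.2],0],[100,[0,0,0.26],0],[100,[0,0,0.283],0],[100,[0,0,0.283],0]]'
python3 -m creep '[[60,[0,0,0],0],[50,[0,0,0],0],[40,[0,0,0],0],[40,[0,0,0],0],[40,[0,0,0],0]]' 40
python3 -m creep '[[40,[0,0,-0.1],0],[40,[0,0,-0.23],0],[40,[0,0,-0.36],0],[40,[0,0,-0.49],0],[40,[0,0,-0.6],0]]' 40
python3 -c "
from h import *
rel([.5855,.09,.40],.03)"
```

```text
time: 8.27
tool_pos: [0.5639, -0.2473, 0.284]
tool_rot: [0.696, 0.718, 0.0, 0.0]
wrist_force: [0.5, -0.1, 0.1]
finger_gap: 0.0852
finger_force: 0.0
time: 8.68
tool_pos: [0.563, -0.2479, 0.199]
tool_rot: [0.697, 0.717, -0.0, -0.001]
wrist_force: [-0.5, -0.4, 0.2]
finger_gap: 0.0856
finger_force: 0.0
time: 9.1
tool_pos: [0.5638, -0.2489, 0.2021]
tool_rot: [0.697, 0.717, 0.0, 0.001]
wrist_force: [-0.2, 2.0, 9.5]
finger_gap: 0.049
finger_force: 40.1
time: 9.52
tool_pos: [0.5632, -0.2488, 0.3843]
tool_rot: [0.697, 0.717, 0.0, 0.001]
wrist_force: [1.4, 0.2, -0.5]
finger_gap: 0.0492
finger_force: 42.1
shift [ 1.1266  0.1055 -0.0535] turn -0.0007961325888358916 steps 8.1499088751056 yaw now 0.02749887570762978
```

```bash
python3 -m creep '[[40,[0.125,0.012,-0.01],0],[40,[0.25,0.024,-0.02],0],[40,[0.375,0.036,-0.03],0],[40,[0.5,0.048,-0.04],0],[40,[0.625,0.06,-0.05],0]]'
python3 -m creep '[[40,[0.125,0.011,0],0],[40,[0.25,0.023,0],0],[40,[0.375,0.034,0],0],[40,[0.45,0.045,0],0],[40,[0.502,0.046,0],0]]'
python3 -m creep '[[40,[0,0,0],0],[40,[0,0,0],0],[40,[0,0,0],0],[40,[0,0,0],0],[40,[0,0,0],0]]'
python3 - <<'E'
from h import *
im,s=pic('wrist','w5.png'); c=cam('wrist',s); print(s['tool_pos'])
ctr=np.array([.5845,.077]);p=.03;Rm=np.array([[np.cos(p),-np.sin(p)],[np.sin(p),np.cos(p)]])
for x in(-.042,.042):
  for y in(-.115,-.043):
    w=ctr+Rm@[x,y]; print((x,y),w.round(4),proj(c,[*w,.068]).round(1))
E
```

```text
time: 9.93
tool_pos: [0.5758, -0.0593, 0.3968]
tool_rot: [0.697, 0.717, 0.001, 0.001]
wrist_force: [0.7, -0.1, -0.2]
finger_gap: 0.0487
finger_force: 42.2
time: 10.35
tool_pos: [0.5858, 0.0928, 0.3966]
tool_rot: [0.697, 0.717, 0.001, 0.0]
wrist_force: [0.1, -0.5, -0.7]
finger_gap: 0.0488
finger_force: 42.2
time: 10.77
tool_pos: [0.5858, 0.0891, 0.3956]
tool_rot: [0.698, 0.716, 0.0, 0.0]
wrist_force: [0.5, -0.1, -0.6]
finger_gap: 0.0487
finger_force: 42.2
[0.58580585 0.08909277 0.39564439]
(-0.042, -0.115) [ 0.546  -0.0392] [274.5 305. ]
(-0.042, -0.043) [0.5438 0.0328] [271.5 238.4]
(0.042, -0.115) [ 0.6299 -0.0367] [358.2 304.7]
(0.042, -0.043) [0.6278 0.0353] [360.3 238. ]
```

View pics/w5.png

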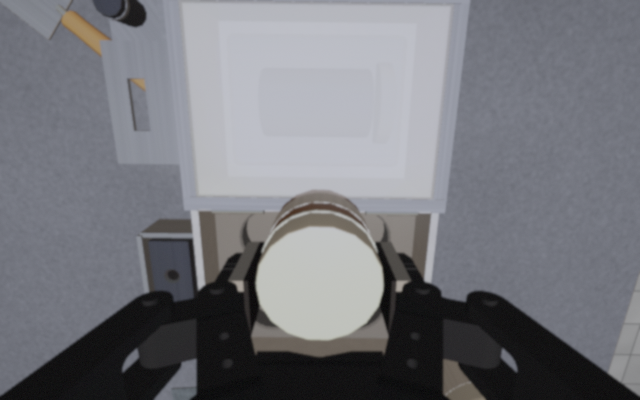

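```bash
python3 - <<'E'
from h import *
im=cv2.imread('pics/w5.png',0)
for v in (218,226,234): print(v,im[v,186:216].tolist(),im[v,418:450].tolist())
print('hole')
print(im[262:288,158:190][::2,::2])
# scene: dark wells
im=cv2.imread('pics/s3.png',0); c=cam('scene')
ctr=np.array([.5845,.077]);p=.03;Rm=np.array([[np.cos(p),-np.sin(p)],[np.sin(p),np.cos(p)]])
for x in(-.042,.042):
  for y in(-.115,-.043):
    w=ctr+Rm@[x,y]; q=proj(c,[*w,.068]); 
    # sample along shaker axes through rim centre
    for ax in([1,0],[0,1]):
      o=[]
      for t in np.arange(-.036,.037,.002):
        P=ctr+Rm@(np.array([x,y])+t*np.array(ax)); a=proj(c,[*P,.068]); o.append(int(cv2.getRectSubPix(im,(1,1),tuple(a.astype(float)))[0,0]))
      print((x,y),ax,q.round(1),o)
E
```

```text
218 [107, 106, 108, 113, 126, 153, 174, 182, 183, 183, 182, 180, 164, 129, 98, 89, 90, 89, 90, 89, 89, 89, 88, 89, 90, 89, 90, 92, 99, 114] [96, 96, 95, 96, 97, 96, 94, 96, 95, 95, 96, 107, 135, 165, 178, 180, 181, 180, 179, 172, 154, 134, 125, 123, 122, 121, 121, 120, 121, 122, 123, 123]
226 [75, 75, 75, 76, 84, 113, 149, 173, 181, 182, 182, 180, 174, 153, 120, 92, 88, 87, 89, 89, 89, 89, 89, 90, 89, 90, 89, 90, 93, 105] [94, 96, 94, 94, 93, 94, 94, 94, 94, 95, 104, 131, 161, 176, 180, 180, 180, 179, 171, 154, 132, 123, 124, 123, 123, 123, 122, 121, 121, 120, 121, 121]
234 [132, 131, 131, 132, 132, 137, 150, 169, 178, 179, 180, 181, 177, 167, 140, 108, 91, 89, 91, 88, 90, 90, 89, 89, 90, 90, 89, 89, 92, 98] [94, 94, 93, 93, 93, 92, 93, 94, 94, 102, 128, 158, 174, 179, 179, 179, 178, 172, 156, 135, 123, 119, 120, 119, 120, 120, 120, 122, 122, 121, 120, 119]
hole
[[72 71 70 71 71 73 72 71 70 73 73 73 73 72 71 69]
 [71 71 71 71 71 72 72 71 69 70 73 74 72 71 70 68]
 [71 71 70 70 71 72 71 71 70 71 72 73 73 72 70 69]
 [71 70 70 71 71 70 69 69 68 70 73 74 72 73 71 69]
 [71 71 71 68 67 60 5
[... 1482 characters left out ...]
28, 126, 123, 126, 129, 130, 133, 146, 171, 185]
(0.042, -0.115) [0, 1] [328.7 238.8] [104, 126, 159, 185, 184, 166, 145, 133, 131, 131, 132, 133, 131, 131, 130, 130, 130, 130, 130, 130, 129, 129, 129, 131, 129, 123, 113, 90, 67, 63, 74, 93, 110, 122, 127, 129, 131]
(0.042, -0.043) [1, 0] [346.9 222.3] [121, 111, 96, 77, 65, 66, 73, 92, 111, 122, 127, 129, 129, 128, 126, 126, 129, 128, 127, 128, 129, 129, 128, 129, 129, 130, 130, 129, 127, 122, 119, 123, 128, 130, 138, 155, 174]
(0.042, -0.043) [0, 1] [346.9 222.3] [131, 130, 129, 127, 125, 128, 129, 129, 130, 129, 128, 130, 131, 130, 129, 129, 128, 128, 127, 128, 128, 128, 129, 129, 125, 114, 96, 73, 59, 60, 68, 87, 108, 120, 125, 125, 119]
```

```bash
python3 - <<'E'
from h import *
# pose at w5
s=r.observe(); c=cam('wrist',s); print(s['tool_pos'])
for u,v in((192.3,234),(436.5,234),(200.2,234),(428.3,234),(190.6,218),(439,218),(198.9,218),(430.1,218)): print(u,v,onz(c,u,v,.106).round(4))
print('hole',onz(c,173,274,.098))
cs=cam('scene')
im=cv2.imread('pics/s3.png',0); 
h0=proj(cs,onz(c,173,274,.098)); u,v=h0.round().astype(int); print(h0); print(im[v-6:v+7,u-8:u+9])
E
```

```text
[0.58582447 0.0891643  0.39556419]
192.3 234 [0.4842 0.051  0.106 ]
436.5 234 [0.6847 0.0562 0.106 ]
200.2 234 [0.4907 0.0512 0.106 ]
428.3 234 [0.678 0.056 0.106]
190.6 218 [0.4839 0.0649 0.106 ]
439 218 [0.6851 0.0701 0.106 ]
198.9 218 [0.4906 0.0651 0.106 ]
430.1 218 [0.6779 0.0699 0.106 ]
hole [0.46130194 0.0096233  0.098     ]
[299.39386509 184.88412746]
[[134 127 113  97  79  73  72  76  72  76  72  75  73  74  73  75  73]
 [125 104  87  76  75  74  73  74  72  69  74  73  74  74  74  76  75]
 [ 98  83  75  73  76  74  73  73  74  74  72  71  71  73  74  76  73]
 [ 83  74  72  72  75  69  72  73  73  77  74  70  71  73  75  75  73]
 [ 74  72  72  73  76  71  60  62  66  72  72  72  72  76  71  72  63]
 [ 71  73  76  73  71  61  52  48  55  68  74  73  74  75  71  66  69]
 [ 75  74  74  73  73  59  51  46  54  67  77  76  71  72  67  68 110]
 [ 72  73  72  70  73  68  63  59  64  70  71  71  67  65  83 128 163]
 [ 71  74  76  71  75  71  72  69  78  75  71  65  64  91 150 175 175]
 [ 72  74  74  76  70  79  76  74  75  69  61  68 105 153 179 166 140]
 [ 73  73  74  70  73  74  76  75  69  62  71 112 162 180 166 135 111]
 [ 75  71  74  76  73  73  71  68  64  78 128 164 177 166 133 112 106]
 [ 72  70  76  74  72  70  64  66  93 152 176 171 152 124 108 103 100]]
```

```bash
python3 -m creep '[[40,[-0.12,0.036,0],0],[40,[-0.24,0.072,0],0],[40,[-0.36,0.108,0.05],0],[40,[-0.425,0.127,0.13],0],[40,[-0.425,0.127,0.24],0]]'
python3 -m creep '[[40,[0,0,0.08],0],[40,[0,0,0.129],0],[40,[0,0,0.129],0],[40,[0,0,0.129],0],[40,[0,0,0.129],0]]'
python3 -m creep '[[40,[0,0,0.02],0],[40,[0,0,0.04],0],[40,[0,0,0.055],0],[40,[0,0,0.06],0],[40,[0,0,0.06],0]]'
```

```text
time: 11.23
tool_pos: [0.6294, -0.041, 0.3247]
tool_rot: [0.699, 0.716, 0.001, 0.003]
wrist_force: [0.1, -0.3, -1.4]
finger_gap: 0.049
finger_force: 42.2
time: 11.65
tool_pos: [0.6279, -0.0366, 0.2858]
tool_rot: [0.697, 0.717, 0.0, 0.001]
wrist_force: [0.4, -0.5, -1.8]
finger_gap: 0.0487
finger_force: 42.2
time: 12.07
tool_pos: [0.6272, -0.0362, 0.2662]
tool_rot: [0.697, 0.717, -0.0, -0.0]
wrist_force: [-0.1, 0.2, -0.4]
finger_gap: 0.0485
finger_force: 42.2
```

```bash
python3 -m creep '[[40,[0,0,0.015],0],[40,[0,0,0.03],0],[40,[0,0,0.045],0],[40,[0,0,0.055],0],[40,[0,0,0.055],0]]'
python3 -m creep '[[40,[0,0,0.005],0],[40,[0,0,0.01],0],[40,[0,0,0.015],0],[40,[0,0,0.019],0],[40,[0,0,0.019],0]]'
```

```text
time: 12.48
tool_pos: [0.6271, -0.0363, 0.2493]
tool_rot: [0.697, 0.717, -0.0, -0.001]
wrist_force: [-0.2, -0.0, -1.0]
finger_gap: 0.0485
finger_force: 42.2
time: 12.9
tool_pos: [0.6274, -0.0363, 0.2461]
tool_rot: [0.697, 0.717, 0.0, 0.0]
wrist_force: [-7.6, 1.2, 25.4]
finger_gap: 0.0487
finger_force: 45.0
```

```bash
python3 -m creep '[[45,[0,0,-0.007],0],[60,[0,0,-0.007],0],[70,[0,0,-0.007],0],[70,[0,0,-0.007],0],[70,[0,0,-0.007],0]]'
python3 -m creep '[[70,[0,0,-0.1],0],[70,[0,0,-0.23],0],[100,[0,0,-0.36],0],[100,[0.1,-0.06,-0.45],0],[100,[0.2,-0.13,-0.5],0]]'
python3 -m creep '[[100,[0.05,0,0],0],[100,[0.1,0,0],0],[100,[0.12,0,0],0],[100,[0.12,0,0],0],[100,[0.12,0,0],0]]'
python3 - <<'E'
from h import *
im,s=pic('wrist','w6.png'); c=cam('wrist',s); print(s['tool_pos'])
hsv=cv2.cvtColor(im,cv2.COLOR_BGR2HSV)
rel([.4458,-.2608,.30],.02)
E
```

```text
time: 13.32
tool_pos: [0.6274, -0.0363, 0.2464]
tool_rot: [0.697, 0.717, -0.0, -0.0]
wrist_force: [0.3, -0.1, 0.3]
finger_gap: 0.0599
finger_force: 0.0
time: 13.73
tool_pos: [0.5881, 0.0217, 0.3994]
tool_rot: [0.698, 0.716, 0.002, 0.002]
wrist_force: [-0.0, 0.2, 0.5]
finger_gap: 0.0852
finger_force: 0.0
time: 14.15
tool_pos: [0.586, 0.0581, 0.3961]
tool_rot: [0.697, 0.717, -0.0, -0.0]
wrist_force: [0.5, -0.1, -0.8]
finger_gap: 0.0852
finger_force: 0.0
[0.58602774 0.05809943 0.39606934]
shift [-1.0484 -0.4966  0.3206] turn 0.0024312764350940567 steps 8.658316276430682 yaw now 0.027638080187337523
```

View pics/w6.png

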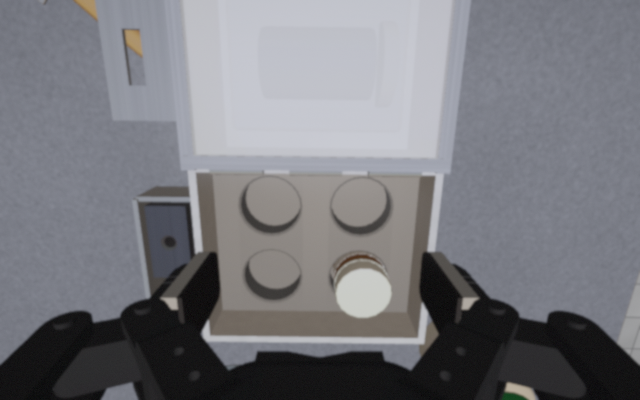

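```bash
python3 - <<'E'
from h import *
s=r.observe(); c=cam('wrist',s)
for n,u,v,z in [('TL',271.5,203.5,.068),('TR',360.3,203.7,.068),('BL',273.5,275,.068),('jar',363,290,.100),('hole',170,241,.098)]: print(n,onz(c,u,v,z).round(4))
E
```

```text
TL [0.5442 0.0356 0.068 ]
TR [0.6258 0.0377 0.068 ]
BL [ 0.5453 -0.0374  0.068 ]
jar [ 0.6287 -0.0324  0.1   ]
hole [0.4614 0.0089 0.098 ]
```

```bash
cat > jars.py <<'E'
from h import *
def jars(tag,z=.056):
    im,s=pic('wrist',tag); c=cam('wrist',s)
    hsv=cv2.cvtColor(im,cv2.COLOR_BGR2HSV)
    m=((hsv[...,2]>165)&(hsv[...,1]<60)).astype(np.uint8); n,l,st,ce=cv2.connectedComponentsWithStats(m)
    out=[]
    for i in range(1,n):
        w,h,a=st[i,2:5]
        if a>800 and .75<w/h<1.33 and a/(w*h)>.7:
            P=onz(c,*ce[i],z); out.append(P[:2]); print('lid',ce[i].round(0),w,h,P.round(4))
    return out
E
python3 -m creep '[[100,[-0.11,-0.055,0.01],0],[100,[-0.23,-0.11,0.02],0],[100,[-0.345,-0.165,0.03],0],[100,[-0.46,-0.22,0.04],0],[100,[-0.575,-0.275,0.05],0]]'
python3 -m creep '[[100,[-0.115,-0.055,0.04],0],[100,[-0.23,-0.11,0.08],0],[100,[-0.345,-0.165,0.12],0],[100,[-0.43,-0.2,0.16],0],[100,[-0.473,-0.221,0.19],0.003]]'
python3 -m creep '[[100,[0,0,0],0],[100,[0,0,0],0],[100,[0,0,0],0],[100,[0,0,0],0],[100,[0,0,0],0]]'
python3 - <<'E'
from jars import *
J=jars('w7.png'); 
b=min(J,key=lambda p:np.hypot(*(p-[.4458,-.2608]))); rel([*b,.2],.022)
E
```

```text
time: 14.62
tool_pos: [0.5071, -0.1187, 0.381]
tool_rot: [0.697, 0.717, -0.0, -0.0]
wrist_force: [1.0, -0.1, -1.1]
finger_gap: 0.0852
finger_force: 0.0
time: 15.03
tool_pos: [0.4441, -0.2637, 0.3234]
tool_rot: [0.702, 0.712, -0.0, -0.0]
wrist_force: [0.2, 0.3, 0.0]
finger_gap: 0.0854
finger_force: 0.0
time: 15.45
tool_pos: [0.4464, -0.2595, 0.3249]
tool_rot: [0.7, 0.714, 0.0, 0.0]
wrist_force: [-0.3, 0.4, -0.2]
finger_gap: 0.0857
finger_force: 0.0
lid [316. 200.] 68 65 [ 0.4456 -0.2603  0.056 ]
lid [327. 322.] 60 54 [ 0.4562 -0.3634  0.056 ]
shift [-0.0028 -0.0029  0.4163] turn -0.0007925142163929863 steps 2.995350602292499 yaw now 0.019510243159914276
```

```bash
python3 -m creep '[[100,[-0.002,-0.003,0.12],0],[100,[-0.002,-0.003,0.24],0],[100,[-0.002,-0.003,0.35],0],[100,[-0.002,-0.003,0.413],0],[100,[-0.002,-0.003,0.413],0]]'
python3 -m creep '[[60,[0,0,0],0],[50,[0,0,0],0],[40,[0,0,0],0],[40,[0,0,0],0],[40,[0,0,-0.03],0]]' 40
python3 -m creep '[[40,[0,0,-0.13],0],[40,[0,0,-0.26],0],[40,[0,0,-0.39],0],[40,[0.06,0.03,-0.47],0],[40,[0.16,0.08,-0.47],0]]'
python3 -m creep '[[40,[0.11,0.05,0],0],[40,[0.23,0.11,0],0],[40,[0.35,0.16,0],0],[40,[0.47,0.21,0],0],[40,[0.57,0.261,0],0]]'
python3 -m creep '[[40,[0,0,0.04],0],[40,[0,0,0.1],0],[40,[0,0,0.16],0],[40,[0,0,0.2],0],[40,[0,0,0.2],0]]'
python3 -m creep '[[40,[0,0,0],0],[40,[0,0,0],0],[40,[0,0,0],0],[40,[0,0,0],0],[40,[0,0,0],0]]'
python3 -c "
from h import *
rel([.5435,-.039,.2465],.022)"
```

```text
time: 15.92
tool_pos: [0.4442, -0.2594, 0.1975]
tool_rot: [0.7, 0.714, -0.0, -0.003]
wrist_force: [-1.0, 1.2, -0.8]
finger_gap: 0.0852
finger_force: 0.0
time: 16.33
tool_pos: [0.4451, -0.2607, 0.2103]
tool_rot: [0.701, 0.714, 0.0, 0.0]
wrist_force: [-0.5, 0.3, -1.7]
finger_gap: 0.0489
finger_force: 41.9
time: 16.75
tool_pos: [0.469, -0.2141, 0.3574]
tool_rot: [0.702, 0.713, 0.001, 0.005]
wrist_force: [3.1, -0.1, -2.3]
finger_gap: 0.0485
finger_force: 42.6
time: 17.17
tool_pos: [0.5434, -0.0374, 0.3523]
tool_rot: [0.701, 0.714, 0.001, 0.001]
wrist_force: [1.0, 0.2, -1.2]
finger_gap: 0.0491
finger_force: 42.6
time: 17.58
tool_pos: [0.5425, -0.0396, 0.2899]
tool_rot: [0.701, 0.714, -0.001, -0.001]
wrist_force: [-0.6, 0.2, -1.9]
finger_gap: 0.0489
finger_force: 42.6
time: 18.0
tool_pos: [0.5435, -0.04, 0.2913]
tool_rot: [0.701, 0.713, 0.0, 0.0]
wrist_force: [-0.7, 0.7, -2.4]
finger_gap: 0.0489
finger_force: 42.6
shift [ 3.200e-03 -1.000e-04  1.494e-01] turn -0.0012492104138889808 steps 1.075291389826777 yaw now 0.018075489740938432
```

```bash
python3 -m creep '[[40,[0.003,0,0.02],0],[40,[0.003,0,0.04],0],[40,[0.003,0,0.06],0],[40,[0.003,0,0.08],0],[40,[0.003,0,0.09],0]]'
python3 -m creep '[[40,[0,0,0.015],0],[40,[0,0,0.03],0],[40,[0,0,0.045],0],[40,[0,0,0.055],0],[40,[0,0,0.06],0]]'
```

```text
time: 18.42
tool_pos: [0.5429, -0.0389, 0.2623]
tool_rot: [0.701, 0.714, -0.0, -0.001]
wrist_force: [-1.0, 0.2, -1.3]
finger_gap: 0.0486
finger_force: 42.6
time: 18.83
tool_pos: [0.5432, -0.039, 0.2462]
tool_rot: [0.701, 0.713, -0.0, -0.0]
wrist_force: [-14.7, 1.8, 56.2]
finger_gap: 0.0489
finger_force: 48.0
```

```bash
python3 -m creep '[[40,[0,0,-0.012],0],[60,[0,0,-0.012],0],[70,[0,0,-0.012],0],[70,[0,0,-0.012],0],[70,[0,0,-0.1],0]]'
python3 -m creep '[[70,[0,0,-0.13],0],[100,[0,0,-0.26],0],[100,[-0.12,0,-0.28],0],[100,[-0.25,0.01,-0.28],0],[100,[-0.38,0.015,-0.28],0]]'
python3 -m creep '[[100,[-0.13,0,0],0],[100,[-0.26,0.01,0],0],[100,[-0.39,0.015,0.03],0],[100,[-0.52,0.02,0.07],0],[100,[-0.65,0.027,0.1],0]]'
python3 -m creep '[[100,[-0.028,0,0.02],0],[100,[-0.028,0,0.02],0],[100,[-0.028,0,0.02],0],[100,[-0.028,0,0.02],0],[100,[-0.028,0,0.02],0]]'
python3 - <<'E'
from jars import *
J=jars('w8.png'); 
b=min(J,key=lambda p:np.hypot(*(p-[.5625,-.3561]))); rel([*b,.2],.022)
E
```

```text
time: 19.25
tool_pos: [0.5419, -0.0388, 0.2722]
tool_rot: [0.701, 0.713, -0.002, -0.002]
wrist_force: [-2.3, 0.3, -0.5]
finger_gap: 0.0598
finger_force: 0.0
time: 19.67
tool_pos: [0.5502, -0.1538, 0.3608]
tool_rot: [0.7, 0.714, 0.001, 0.001]
wrist_force: [1.2, 0.1, -0.5]
finger_gap: 0.0857
finger_force: 0.0
time: 20.08
tool_pos: [0.5611, -0.3497, 0.3287]
tool_rot: [0.701, 0.713, -0.0, -0.0]
wrist_force: [1.0, 0.5, -0.1]
finger_gap: 0.0856
finger_force: 0.0
time: 20.5
tool_pos: [0.5619, -0.3548, 0.324]
tool_rot: [0.7, 0.714, 0.0, 0.0]
wrist_force: [-0.2, -0.4, 0.4]
finger_gap: 0.0855
finger_force: 0.0
lid [318. 201.] 68 66 [ 0.5625 -0.3556  0.056 ]
lid [174. 208.] 68 64 [ 0.4564 -0.3634  0.056 ]
shift [-0.0025  0.0015  0.414 ] turn -0.0008104457002222691 steps 2.9784573199098427 yaw now 0.019453909742048366
```

```bash
python3 -m creep '[[100,[-0.002,0.001,0.12],0],[100,[-0.002,0.001,0.24],0],[100,[-0.002,0.001,0.35],0],[100,[-0.002,0.001,0.411],0],[100,[-0.002,0.001,0.411],0]]'
python3 -m creep '[[60,[0,0,0],0],[50,[0,0,0],0],[40,[0,0,0],0],[40,[0,0,0],0],[40,[0,0,-0.03],0]]' 40
python3 -m creep '[[40,[0,0,-0.13],0],[40,[0,0,-0.26],0],[40,[0,0,-0.39],0],[40,[0.06,0.01,-0.47],0],[40,[0.18,0.03,-0.47],0]]'
python3 -m creep '[[40,[0.13,0.025,0],0],[40,[0.26,0.05,0],0],[40,[0.39,0.075,0],0],[40,[0.52,0.1,0],0],[40,[0.65,0.12,0],0]]'
python3 -m creep '[[40,[0.13,0.025,0],0],[40,[0.26,0.05,0],0],[40,[0.39,0.07,0],0],[40,[0.467,0.086,0.04],0],[40,[0.467,0.086,0.12],0]]'
python3 -m creep '[[40,[0,0,0.07],0],[40,[0,0,0.08],0],[40,[0,0,0.08],0],[40,[0,0,0.08],0],[40,[0,0,0.08],0]]'
python3 -c "
from h import *
rel([.6255,.0348,.2465],.022)"
```

```text
time: 20.97
tool_pos: [0.5609, -0.3548, 0.1966]
tool_rot: [0.7, 0.714, -0.0, -0.003]
wrist_force: [-1.0, 0.6, 0.7]
finger_gap: 0.0858
finger_force: 0.0
time: 21.38
tool_pos: [0.562, -0.3565, 0.21]
tool_rot: [0.701, 0.714, 0.0, 0.0]
wrist_force: [-0.7, 0.6, -0.9]
finger_gap: 0.0487
finger_force: 41.7
time: 21.8
tool_pos: [0.5711, -0.3056, 0.3581]
tool_rot: [0.702, 0.712, 0.001, 0.006]
wrist_force: [2.3, -0.0, -1.3]
finger_gap: 0.0487
finger_force: 42.2
time: 22.22
tool_pos: [0.6025, -0.1051, 0.3521]
tool_rot: [0.701, 0.713, 0.001, 0.001]
wrist_force: [0.8, 0.4, -1.8]
finger_gap: 0.0491
finger_force: 42.2
time: 22.63
tool_pos: [0.6273, 0.0383, 0.3182]
tool_rot: [0.699, 0.715, 0.003, 0.002]
wrist_force: [0.7, -0.5, -1.9]
finger_gap: 0.0488
finger_force: 42.2
time: 23.05
tool_pos: [0.6263, 0.0332, 0.2921]
tool_rot: [0.701, 0.713, 0.001, 0.001]
wrist_force: [-0.1, 0.5, -0.8]
finger_gap: 0.0488
finger_force: 42.2
shift [ 0.0053 -0.0028  0.152 ] turn -0.001417376598556422 steps 1.094512310716931 yaw now 0.017547180090605158
```

```bash
python3 -m creep '[[40,[0.005,-0.003,0.02],0],[40,[0.005,-0.003,0.04],0],[40,[0.005,-0.003,0.06],0],[40,[0.005,-0.003,0.08],0],[40,[0.005,-0.003,0.09],0]]'
python3 -m creep '[[40,[0,0,0.015],0],[40,[0,0,0.03],0],[40,[0,0,0.045],0],[40,[0,0,0.055],0],[40,[0,0,0.06],0]]'
```

```text
time: 23.47
tool_pos: [0.6244, 0.0351, 0.2621]
tool_rot: [0.701, 0.713, -0.0, -0.0]
wrist_force: [0.1, 0.7, -1.6]
finger_gap: 0.049
finger_force: 42.2
time: 23.88
tool_pos: [0.6247, 0.0352, 0.2465]
tool_rot: [0.701, 0.714, 0.0, -0.0]
wrist_force: [-16.8, 0.5, 52.6]
finger_gap: 0.0492
finger_force: 47.5
```

```bash
python3 -m creep '[[40,[0,0,-0.012],0],[60,[0,0,-0.012],0],[70,[0,0,-0.012],0],[70,[0,0,-0.012],0],[70,[0,0,-0.1],0]]'
python3 -m creep '[[70,[0,0,-0.13],0],[100,[0,0,-0.26],0],[100,[-0.12,-0.05,-0.28],0],[100,[-0.24,-0.1,-0.28],0],[100,[-0.36,-0.15,-0.28],0]]'
python3 -m creep '[[100,[-0.12,-0.055,0],0],[100,[-0.24,-0.11,0],0],[100,[-0.36,-0.165,0],0],[100,[-0.48,-0.22,0],0],[100,[-0.6,-0.275,0.02],0]]'
python3 -m creep '[[100,[-0.12,-0.055,0.03],0],[100,[-0.24,-0.11,0.06],0],[100,[-0.356,-0.165,0.1],0],[100,[-0.356,-0.165,0.1],0],[100,[-0.356,-0.165,0.1],0]]'
python3 -m creep '[[100,[0,0,0],0],[100,[0,0,0],0],[100,[0,0,0],0],[100,[0,0,0],0],[100,[0,0,0],0]]'
python3 - <<'E'
from jars import *
J=jars('w9.png'); 
b=min(J,key=lambda p:np.hypot(*(p-[.4564,-.3634]))); rel([*b,.2],.022)
E
```

```text
time: 24.3
tool_pos: [0.6231, 0.0351, 0.2713]
tool_rot: [0.701, 0.713, -0.002, -0.002]
wrist_force: [-1.4, 0.3, -1.9]
finger_gap: 0.0599
finger_force: 0.0
time: 24.72
tool_pos: [0.5813, -0.0743, 0.3601]
tool_rot: [0.7, 0.714, 0.001, 0.001]
wrist_force: [0.1, -0.9, -1.0]
finger_gap: 0.0855
finger_force: 0.0
time: 25.13
tool_pos: [0.5017, -0.2569, 0.3539]
tool_rot: [0.701, 0.714, 0.0, 0.001]
wrist_force: [0.6, 0.5, 0.4]
finger_gap: 0.0857
finger_force: 0.0
time: 25.55
tool_pos: [0.4537, -0.3645, 0.3222]
tool_rot: [0.702, 0.712, -0.0, -0.001]
wrist_force: [-0.7, 0.7, 0.9]
finger_gap: 0.0848
finger_force: 0.0
time: 25.97
tool_pos: [0.4554, -0.3621, 0.3235]
tool_rot: [0.7, 0.714, 0.0, 0.0]
wrist_force: [0.8, 0.5, 1.1]
finger_gap: 0.0851
finger_force: 0.0
lid [318. 201.] 69 66 [ 0.4562 -0.363   0.056 ]
shift [-0.0023  0.0026  0.4117] turn -0.0008644674737257706 steps 2.96208616127585 yaw now 0.01928419533527571
```

```bash
python3 -m creep '[[100,[-0.002,0.002,0.12],0],[100,[-0.002,0.002,0.24],0],[100,[-0.002,0.002,0.35],0],[100,[-0.002,0.002,0.409],0],[100,[-0.002,0.002,0.409],0]]'
python3 -m creep '[[60,[0,0,0],0],[50,[0,0,0],0],[40,[0,0,0],0],[40,[0,0,0],0],[40,[0,0,-0.03],0]]' 40
python3 -m creep '[[40,[0,0,-0.13],0],[40,[0,0,-0.26],0],[40,[0,0,-0.39],0],[40,[0.06,0.014,-0.47],0],[40,[0.18,0.043,-0.47],0]]'
python3 -m creep '[[40,[0.13,0.031,0],0],[40,[0.26,0.062,0],0],[40,[0.39,0.093,0],0],[40,[0.52,0.124,0],0],[40,[0.65,0.155,0],0]]'
python3 -m creep '[[40,[0.13,0.031,0],0],[40,[0.26,0.062,0],0],[40,[0.39,0.093,0],0],[40,[0.484,0.116,0.04],0],[40,[0.484,0.116,0.12],0]]'
python3 -m creep '[[40,[0,0,0.07],0],[40,[0,0,0.08],0],[40,[0,0,0.08],0],[40,[0,0,0.08],0],[40,[0,0,0.08],0]]'
python3 -c "
from h import *
rel([.5425,.033,.2465],.022)"
```

```text
time: 26.43
tool_pos: [0.4546, -0.3621, 0.197]
tool_rot: [0.7, 0.714, -0.0, -0.003]
wrist_force: [-1.1, 1.3, -0.2]
finger_gap: 0.0857
finger_force: 0.0
time: 26.85
tool_pos: [0.4556, -0.3634, 0.2102]
tool_rot: [0.701, 0.714, 0.0, 0.0]
wrist_force: [-0.7, 0.5, -1.3]
finger_gap: 0.0487
finger_force: 41.7
time: 27.27
tool_pos: [0.4685, -0.3121, 0.3576]
tool_rot: [0.702, 0.713, 0.0, 0.006]
wrist_force: [2.2, -0.7, -0.6]
finger_gap: 0.0489
finger_force: 42.2
time: 27.68
tool_pos: [0.5103, -0.1115, 0.3523]
tool_rot: [0.701, 0.713, 0.001, 0.001]
wrist_force: [1.1, -0.3, -0.9]
finger_gap: 0.0485
finger_force: 42.2
time: 28.1
tool_pos: [0.5446, 0.037, 0.3181]
tool_rot: [0.699, 0.715, 0.003, 0.002]
wrist_force: [0.7, 0.3, -1.5]
finger_gap: 0.0491
finger_force: 42.2
time: 28.52
tool_pos: [0.5431, 0.032, 0.2922]
tool_rot: [0.701, 0.713, 0.001, 0.001]
wrist_force: [0.4, -0.3, -1.3]
finger_gap: 0.0491
finger_force: 42.2
shift [ 0.0033 -0.0022  0.1523] turn -0.0014569490758027134 steps 1.095929386058217 yaw now 0.017422859486803798
```

```bash
python3 -m creep '[[40,[0.003,-0.002,0.02],0],[40,[0.003,-0.002,0.04],0],[40,[0.003,-0.002,0.06],0],[40,[0.003,-0.002,0.08],0],[40,[0.003,-0.002,0.09],0]]'
python3 -m creep '[[40,[0,0,0.015],0],[40,[0,0,0.03],0],[40,[0,0,0.045],0],[40,[0,0,0.055],0],[40,[0,0,0.06],0]]'
```

```text
time: 28.93
tool_pos: [0.5417, 0.0332, 0.2625]
tool_rot: [0.701, 0.713, -0.0, -0.0]
wrist_force: [0.2, 0.7, -2.0]
finger_gap: 0.0488
finger_force: 42.2
time: 29.35
tool_pos: [0.5419, 0.0334, 0.2463]
tool_rot: [0.701, 0.714, -0.0, -0.0]
wrist_force: [-14.7, -0.1, 58.2]
finger_gap: 0.0491
finger_force: 48.0
```

```bash
python3 -m creep '[[40,[0,0,-0.012],0],[60,[0,0,-0.012],0],[70,[0,0,-0.012],0],[70,[0,0,-0.012],0],[70,[0,0,-0.1],0]]'
python3 -m creep '[[70,[0,0,-0.13],0],[70,[0,0,-0.26],0],[70,[0,0,-0.36],0],[70,[0,0,-0.42],0],[70,[0,0,-0.45],0]]'
python3 -m creep '[[35,[0.1,0.018,0],-0.039],[35,[0.2,0.036,0],-0.078],[35,[0.3,0.054,0],-0.117],[35,[0.4,0.072,0],-0.156],[35,[0.5,0.09,0],-0.195]]' 30
python3 -m creep '[[35,[0,0,0],-0.039],[35,[0,0,0],-0.078],[35,[0,0,0],-0.117],[35,[0,0,0],-0.156],[35,[0,0,0],-0.195]]'
python3 -m creep '[[35,[0,0,0],-0.039],[35,[0,0,0],-0.078],[35,[0,0,0],-0.11],[35,[0,0,0],-0.11],[35,[0,0,0],-0.11]]'
python3 - <<'E'
from h import *
im,s=pic('wrist','w10.png')
rel([.579,.2775,.2785],1.591)
cv2.imwrite('pics/w10s.png',im)
E
```

```text
time: 29.77
tool_pos: [0.5405, 0.0333, 0.2722]
tool_rot: [0.701, 0.713, -0.002, -0.002]
wrist_force: [-1.4, -0.1, -1.7]
finger_gap: 0.0597
finger_force: 0.0
time: 30.18
tool_pos: [0.5424, 0.0334, 0.4132]
tool_rot: [0.701, 0.714, 0.001, 0.001]
wrist_force: [0.8, -0.1, -0.1]
finger_gap: 0.0595
finger_force: 0.0
time: 30.6
tool_pos: [0.5661, 0.1852, 0.4093]
tool_rot: [0.45, 0.893, -0.001, -0.001]
wrist_force: [-0.6, -0.2, -0.4]
finger_gap: 0.0298
finger_force: 0.0
time: 31.02
tool_pos: [0.566, 0.1839, 0.4091]
tool_rot: [0.16, 0.987, -0.0, -0.001]
wrist_force: [-0.0, -0.4, -0.3]
finger_gap: 0.0298
finger_force: 0.0
time: 31.43
tool_pos: [0.5661, 0.1837, 0.4095]
tool_rot: [-0.007, 1.0, -0.0, -0.001]
wrist_force: [-1.0, 0.0, -0.7]
finger_gap: 0.0296
finger_force: 0.0
shift [-0.0478  0.312   0.4373] turn -0.0019045076113597993 steps 3.880235207836702 yaw now 1.5850168128794462
```

View pics/w10.png

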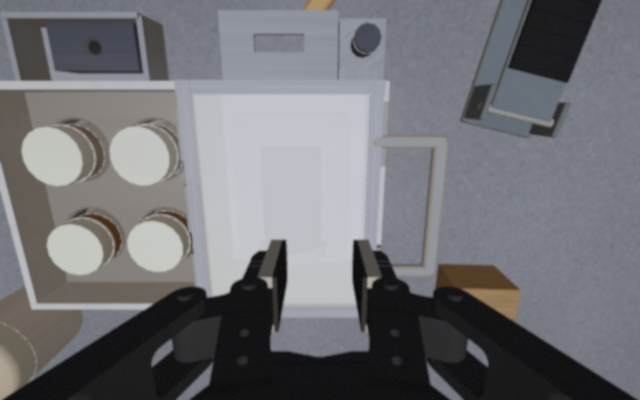

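```bash
python3 - <<'E'
from h import *
s=r.observe(); c=cam('wrist',s)
for n,u,v,z in [('bar',437.5,204,.115),('barA',437.5,142,.115),('pin',367,36,.139),('hole',95,47,.098),('slotfold',278,42.5,.112)]: print(n,onz(c,u,v,z).round(4))
E
python3 -m creep '[[35,[-0.02,0.1,0],0],[35,[-0.045,0.21,0],0],[35,[-0.047,0.31,0],0],[35,[-0.047,0.312,0.1],0],[35,[-0.047,0.312,0.2],0]]' 30
python3 -m creep '[[35,[0,0,0.1],0],[35,[0,0,0.2],0],[35,[0,0,0.245],0],[35,[0,0,0.245],0],[35,[0,0,0.245],0]]'
python3 -m creep '[[10,[0,0,0],0],[0,[0,0,0],0],[0,[0,0,0],0],[0,[0,0,0],0],[0,[0,0,0],0]]' 30
```

```text
bar [0.5772 0.2801 0.115 ]
barA [0.527  0.2746 0.115 ]
pin [0.4566 0.2128 0.139 ]
hole [0.4601 0.0095 0.098 ]
slotfold [0.4571 0.1517 0.112 ]
time: 31.9
tool_pos: [0.579, 0.2797, 0.3509]
tool_rot: [-0.008, 1.0, 0.001, 0.002]
wrist_force: [-0.3, -0.1, -0.1]
finger_gap: 0.0298
finger_force: 0.0
time: 32.32
tool_pos: [0.5785, 0.2776, 0.2765]
tool_rot: [-0.008, 1.0, -0.0, -0.001]
wrist_force: [0.2, 0.1, 1.0]
finger_gap: 0.0297
finger_force: 0.0
time: 32.73
tool_pos: [0.5791, 0.2773, 0.2786]
tool_rot: [-0.009, 1.0, 0.0, 0.001]
wrist_force: [1.8, -4.7, -2.2]
finger_gap: 0.0108
finger_force: 29.2
```

```bash
python3 -m creep '[[0,[0,-0.004,-0.06],0],[0,[0,-0.015,-0.129],0],[0,[0,-0.033,-0.196],0],[0,[0,-0.058,-0.261],0],[0,[0,-0.089,-0.323],0]]'
python3 -m creep '[[0,[0,-0.038,-0.059],0],[0,[0,-0.082,-0.113],0],[0,[0,-0.131,-0.162],0],[0,[0,-0.186,-0.206],0],[0,[0,-0.244,-0.244],0]]'
python3 -m creep '[[0,[0,-0.062,-0.032],0],[0,[0,-0.127,-0.057],0],[0,[0,-0.195,-0.075],0],[0,[0,-0.264,-0.086],0],[0,[0,-0.333,-0.089],0]]'
python3 -m creep '[[0,[0,-0.07,0.004],0],[0,[0,-0.139,0.015],0],[0,[0,-0.206,0.033],0],[0,[0,-0.271,0.058],0],[0,[0,-0.333,0.089],0]]'
python3 -m creep '[[0,[0,-0.059,0.038],0],[0,[0,-0.113,0.082],0],[0,[0,-0.162,0.131],0],[0,[0,-0.206,0.186],0],[0,[0,-0.244,0.244],0]]'
python3 -m creep '[[0,[0,-0.032,0.062],0],[0,[0,-0.057,0.127],0],[0,[0,-0.075,0.195],0],[0,[0,-0.086,0.264],0],[0,[0,-0.089,0.335],0]]'
```

```text
time: 33.15
tool_pos: [0.5794, 0.2512, 0.3766]
tool_rot: [-0.009, 1.0, 0.001, 0.001]
wrist_force: [3.2, 0.3, -5.7]
finger_gap: 0.0105
finger_force: 29.2
time: 33.57
tool_pos: [0.5805, 0.1787, 0.4514]
tool_rot: [-0.009, 1.0, 0.002, 0.003]
wrist_force: [-1.1, 9.1, 8.0]
finger_gap: 0.0109
finger_force: 30.0
time: 33.98
tool_pos: [0.5822, 0.0773, 0.4769]
tool_rot: [-0.009, 1.0, 0.001, 0.002]
wrist_force: [0.3, 3.1, -1.9]
finger_gap: 0.0106
finger_force: 30.7
time: 34.4
tool_pos: [0.5839, -0.0229, 0.4492]
tool_rot: [-0.009, 1.0, 0.0, 0.002]
wrist_force: [2.1, 2.6, -1.1]
finger_gap: 0.0104
finger_force: 31.6
time: 34.82
tool_pos: [0.5854, -0.0962, 0.3752]
tool_rot: [-0.008, 1.0, -0.0, 0.001]
wrist_force: [-1.5, 0.5, 0.5]
finger_gap: 0.0101
finger_force: 31.9
time: 35.23
tool_pos: [0.5861, -0.1226, 0.2742]
tool_rot: [-0.008, 1.0, -0.0, 0.001]
wrist_force: [-1.3, 1.1, 0.8]
finger_gap: 0.0106
finger_force: 32.2
```

```bash
python3 -m creep '[[0,[0,0,0.008],0],[0,[0,0,0.016],0],[0,[0,0,0.024],0],[0,[0,0,0.024],0],[0,[0,0,0.024],0]]'
```

```text
time: 35.65
tool_pos: [0.5865, -0.1224, 0.2696]
tool_rot: [-0.009, 1.0, -0.001, 0.002]
wrist_force: [-7.9, -2.9, 28.6]
finger_gap: 0.0103
finger_force: 36.3
```

```bash
python3 -m creep '[[30,[0,0,-0.012],0],[35,[0,0,-0.012],0],[35,[0,0,-0.012],0],[35,[0,0,-0.1],0],[35,[0,0,-0.22],0]]'
python3 -m creep '[[35,[0,0,-0.1],0],[45,[0.03,0.09,-0.14],0],[45,[0.075,0.21,-0.14],0],[45,[0.12,0.33,-0.14],0],[45,[0.165,0.45,-0.14],0]]'
python3 -m creep '[[45,[0.045,0.12,0],0],[45,[0.09,0.24,0],0],[45,[0.135,0.36,0],0],[45,[0.18,0.49,0],0],[45,[0.225,0.61,0],0]]'
python3 -m creep '[[45,[0.025,0.064,0.03],0],[45,[0.025,0.064,0.06],0],[45,[0.025,0.064,0.06],0],[45,[0.025,0.064,0.06],0],[45,[0.025,0.064,0.06],0]]'
python3 - <<'E'
from h import *
im,s=pic('wrist','w11.png'); c=cam('wrist',s); print(s['tool_pos'])
q=proj(c,[.4566,.2128,.139]); print(q)
u,v=q.round().astype(int); im=im[max(0,v-100):v+100,u-150:u+150]
cv2.imwrite('pics/w11c.png',cv2.resize(im,None,fx=2.5,fy=2.5)); print(u-150,max(0,v-100))
E
```

```text
time: 36.07
tool_pos: [0.5849, -0.1216, 0.3306]
tool_rot: [-0.009, 1.0, 0.001, -0.002]
wrist_force: [-0.1, -0.1, 0.9]
finger_gap: 0.0298
finger_force: 0.0
time: 36.48
tool_pos: [0.5332, 0.0133, 0.3749]
tool_rot: [-0.008, 1.0, 0.0, 0.001]
wrist_force: [1.5, 0.9, -0.0]
finger_gap: 0.0387
finger_force: 0.0
time: 36.9
tool_pos: [0.4621, 0.1957, 0.3746]
tool_rot: [-0.009, 1.0, 0.0, 0.0]
wrist_force: [1.4, 0.9, -0.6]
finger_gap: 0.0381
finger_force: 0.0
time: 37.32
tool_pos: [0.4558, 0.2123, 0.3566]
tool_rot: [-0.009, 1.0, -0.0, 0.0]
wrist_force: [-0.3, -0.3, -0.9]
finger_gap: 0.0384
finger_force: 0.0
[0.45578264 0.2122752  0.35656109]
[320.85973416 222.72721029]
171 123
```

View pics/w11c.png

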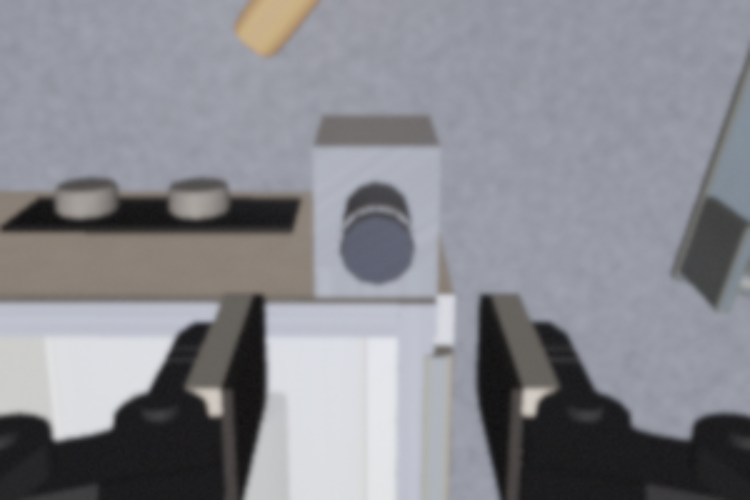

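```bash
python3 -m creep '[[45,[-0.01,-0.11,0],0],[45,[-0.01,-0.24,0],0],[45,[-0.01,-0.37,0],0],[45,[-0.01,-0.5,0],0],[45,[-0.01,-0.62,0],0]]'
python3 -m creep '[[45,[0,-0.08,-0.01],0],[45,[0,-0.08,-0.01],0],[45,[0,-0.08,-0.01],0],[45,[0,-0.08,-0.01],0],[45,[0,-0.08,-0.01],0]]'
python3 - <<'E'
from h import *
im,s=pic('wrist','w12.png'); c=cam('wrist',s); print(s['tool_pos'])
q=proj(c,[.46,.0,.112]); print(q)
u,v=q.round().astype(int); u0,v0=u-80,v-60
cv2.imwrite('pics/w12c.png',cv2.resize(im[v0:v0+120,u0:u0+160],None,fx=5,fy=5,interpolation=cv2.INTER_CUBIC)); print(u0,v0)
E
```

```text
time: 37.78
tool_pos: [0.4616, 0.0243, 0.3568]
tool_rot: [-0.008, 1.0, -0.0, 0.0]
wrist_force: [0.5, 0.4, 0.9]
finger_gap: 0.0386
finger_force: 0.0
time: 38.2
tool_pos: [0.4621, 0.0034, 0.3594]
tool_rot: [-0.009, 1.0, 0.0, 0.0]
wrist_force: [-0.7, 0.3, -0.7]
finger_gap: 0.0384
finger_force: 0.0
[0.46213674 0.00337335 0.35939077]
[314.85469568 203.15973902]
235 143
```

View pics/w12c.png

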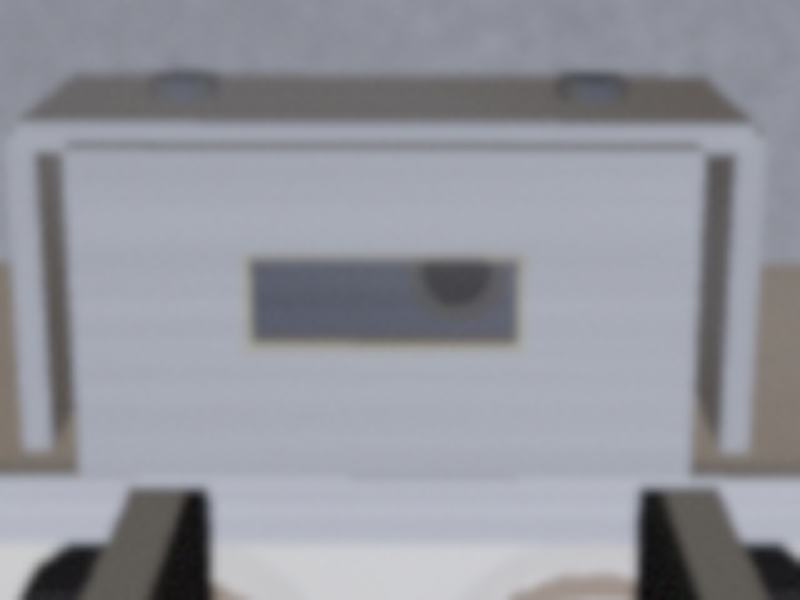

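```bash
python3 - <<'E'
from h import *
s=r.observe(); c=cam('wrist',s)
sl=onz(c,311.8,203.2,.112); print('slot',sl, onz(c,285,203.2,.112),onz(c,338.6,203.2,.112))
for v in (195,200): print('hole',onz(c,326,v,.098))
sp=onz(c,326,0,.098)
rel([.456,.2133,.357],1.591)
E
```

```text
slot [ 0.45995739 -0.00180608  0.112     ] [ 0.46028781 -0.01975129  0.112     ] [0.45962695 0.01614103 0.112     ]
hole [0.45792901 0.00793349 0.098     ]
hole [0.46161542 0.00802195 0.098     ]
shift [0.0072 0.6992 0.0077] turn -0.0004365335899917299 steps 5.030715629704421 yaw now 1.5896285892806368
```

```bash
python3 -m creep '[[45,[0.004,0.13,0],0],[45,[0.004,0.27,0],0],[45,[0.004,0.41,0],0],[45,[0.004,0.55,0],0],[45,[0.004,0.67,0],0]]'
python3 -m creep '[[45,[0,0.029,0.02],0],[45,[0,0.029,0.08],0],[45,[0,0.029,0.15],0],[45,[0,0.029,0.22],0],[45,[0,0.029,0.258],0]]'
python3 -m creep '[[45,[0,0,0],0],[45,[0,0,0],0],[15,[0,0,0],0],[5,[0,0,0],0],[5,[0,0,0],0]]' 60
python3 -m creep '[[5,[0,0,0],0],[5,[0,0,0],0],[5,[0,0,0],0],[5,[0,0,-0.01],0],[5,[0,0,-0.02],0]]' 60
```

```text
time: 38.67
tool_pos: [0.4564, 0.2072, 0.3593]
tool_rot: [-0.01, 1.0, 0.0, 0.0]
wrist_force: [1.3, -0.9, 0.1]
finger_gap: 0.0384
finger_force: 0.0
time: 39.08
tool_pos: [0.4561, 0.2134, 0.2799]
tool_rot: [-0.01, 1.0, -0.0, -0.001]
wrist_force: [-0.8, -0.7, -0.5]
finger_gap: 0.0387
finger_force: 0.0
time: 39.5
tool_pos: [0.4573, 0.2129, 0.2829]
tool_rot: [-0.009, 1.0, 0.0, 0.001]
wrist_force: [-1.6, 0.2, 5.3]
finger_gap: 0.0165
finger_force: 58.4
time: 39.92
tool_pos: [0.4571, 0.2127, 0.2885]
tool_rot: [-0.009, 1.0, 0.0, 0.0]
wrist_force: [-0.2, -0.5, -0.3]
finger_gap: 0.0166
finger_force: 58.5
```

```bash
python3 -m creep '[[5,[0,0,-0.06],0],[5,[0,0,-0.12],0],[5,[0,0,-0.18],0],[5,[0,-0.05,-0.2],0],[5,[0,-0.17,-0.2],0]]'
python3 -m creep '[[5,[0,-0.12,0],0],[5,[0,-0.25,0],0],[5,[0,-0.38,0],0],[5,[0,-0.47,0],0],[5,[0,-0.514,0],0]]'
python3 -m creep '[[5,[0,0,0],0],[5,[0,0,0],0],[5,[0,0,0],0],[5,[0,0,0],0],[5,[0,0,0],0]]'
python3 -c "
from h import *
rel([.461,.0076,.325],1.591)"
```

```text
time: 40.33
tool_pos: [0.4589, 0.1636, 0.3502]
tool_rot: [-0.01, 1.0, 0.001, 0.002]
wrist_force: [1.2, -1.3, -1.6]
finger_gap: 0.0162
finger_force: 59.3
time: 40.75
tool_pos: [0.4606, 0.0047, 0.3484]
tool_rot: [-0.008, 1.0, -0.0, 0.0]
wrist_force: [0.2, 0.3, -0.4]
finger_gap: 0.0162
finger_force: 59.3
time: 41.17
tool_pos: [0.4608, 0.0084, 0.3479]
tool_rot: [-0.01, 1.0, 0.0, 0.0]
wrist_force: [0.1, 0.3, -1.5]
finger_gap: 0.0164
finger_force: 59.3
shift [-0.0005 -0.0026  0.0764] turn -0.00022581940821333563 steps 0.5498677920479328 yaw now 1.590290567406119
```

```bash
python3 -m creep '[[5,[0,-0.003,0.03],0],[5,[0,-0.003,0.06],0],[5,[0,-0.003,0.07],0],[5,[0,-0.003,0.07],0],[5,[0,-0.003,0.07],0]]'
python3 -m creep '[[5,[0,0,0.01],0],[5,[0,0,0.02],0],[5,[0,0,0.03],0],[5,[0,0,0.035],0],[5,[0,0,0.035],0]]'
```

```text
time: 41.58
tool_pos: [0.4607, 0.0067, 0.3263]
tool_rot: [-0.009, 1.0, 0.0, -0.001]
wrist_force: [-0.6, 0.8, -1.1]
finger_gap: 0.0162
finger_force: 59.3
time: 42.0
tool_pos: [0.4607, 0.0066, 0.316]
tool_rot: [-0.009, 1.0, 0.0, -0.0]
wrist_force: [0.6, 0.4, -1.6]
finger_gap: 0.0162
finger_force: 59.3
```

In the slot (tip below the hasp top, no force). Go on to the keeper.

```bash
python3 -m creep '[[5,[0,0.001,0.01],0],[5,[0,0.002,0.02],0],[5,[0,0.003,0.03],0],[5,[0,0.003,0.036],0],[5,[0,0.003,0.036],0]]'
```

```text
time: 42.42
tool_pos: [0.4607, 0.0076, 0.3051]
tool_rot: [-0.009, 1.0, 0.0, -0.0]
wrist_force: [-0.7, 0.6, -0.6]
finger_gap: 0.0163
finger_force: 59.3
```

```bash
python3 -m creep '[[5,[0,0,0.012],0],[5,[0,0,0.024],0],[5,[0,0,0.036],0],[5,[0,0,0.048],0],[5,[0,0,0.05],0]]'
python3 -m creep '[[5,[0,0,0.004],0],[5,[0,0,0.008],0],[5,[0,0,0.012],0],[5,[0,0,0.014],0],[5,[0,0,0.014],0]]'
```

```text
time: 42.83
tool_pos: [0.4606, 0.0076, 0.2899]
tool_rot: [-0.009, 1.0, 0.0, -0.0]
wrist_force: [-0.5, -0.0, -1.1]
finger_gap: 0.0162
finger_force: 59.3
time: 43.25
tool_pos: [0.4609, 0.0075, 0.2872]
tool_rot: [-0.009, 1.0, -0.0, 0.0]
wrist_force: [-5.4, -0.2, 23.4]
finger_gap: 0.0162
finger_force: 62.3
```

```bash
python3 -m creep '[[25,[0,0,-0.01],0],[45,[0,0,-0.01],0],[45,[0,0,-0.01],0],[45,[0,0,-0.06],0],[45,[0,0,-0.15],0]]'
python3 -m creep '[[45,[0,0,-0.1],0],[45,[0,0.05,-0.12],0],[0,[0,0.18,-0.12],0],[0,[0.01,0.31,-0.12],0],[0,[0.02,0.44,-0.12],0]]' 40
python3 -m creep '[[0,[0.01,0.13,0],0],[0,[0.02,0.26,0],0],[0,[0.03,0.39,0],0],[0,[0.04,0.52,0],0],[0,[0.046,0.65,0],0]]'
python3 -m creep '[[0,[0,0.1,0],0],[0,[0,0.184,0],0],[0,[0,0.184,0],0],[0,[0,0.184,0],0],[0,[0,0.184,0],0]]'
python3 - <<'E'
from h import *
im,s=pic('wrist','w13.png'); c=cam('wrist',s); print(s['tool_pos'],s['finger_gap'])
q=proj(c,[.434,.390,.047]); print(q)
m=(im.max(2)<45).astype(np.uint8); n,l,st,ce=cv2.connectedComponentsWithStats(m)
for i in range(1,n):
    if st[i,4]>500: print(st[i],ce[i],onz(c,*ce[i],.047).round(4))
im2,_=pic('scene','s13.png'); cv2.imwrite('pics/v13.png',np.vstack([im[:,:],cv2.resize(im2[95:265,250:522],(640,400))])[::1])
cv2.imwrite('pics/v13.png',cv2.resize(cv2.imread('pics/v13.png'),(480,600)))
E
```

```text
time: 43.67
tool_pos: [0.4599, 0.0076, 0.3298]
tool_rot: [-0.009, 1.0, 0.0, -0.002]
wrist_force: [-0.9, 0.5, -0.3]
finger_gap: 0.0386
finger_force: 0.0
time: 44.08
tool_pos: [0.4522, 0.1406, 0.3676]
tool_rot: [-0.008, 1.0, 0.0, 0.0]
wrist_force: [0.4, 0.1, 0.4]
finger_gap: 0.0027
finger_force: 0.0
time: 44.5
tool_pos: [0.4342, 0.3361, 0.3672]
tool_rot: [-0.009, 1.0, -0.0, -0.0]
wrist_force: [0.7, -0.7, 0.6]
finger_gap: 0.0
finger_force: 0.0
time: 44.92
tool_pos: [0.4338, 0.3889, 0.3669]
tool_rot: [-0.009, 1.0, -0.0, -0.0]
wrist_force: [-0.4, 0.3, 0.5]
finger_gap: 0.0004
finger_force: 0.0
[0.4338217  0.38892155 0.36687477] 0.00036711786739954187
[321.21388393 182.32169007]
[   15   267   610   133 32150] [319.90752722 350.71237947] [0.6103 0.3922 0.047 ]
```

View pics/v13.png

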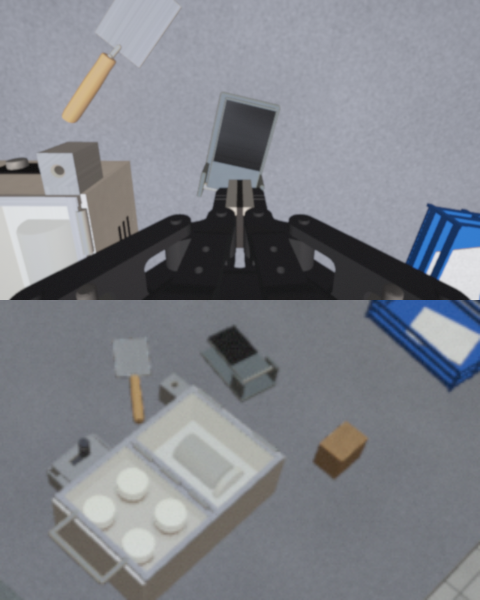

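```bash
python3 -m creep '[[0,[0.008,0.024,0.08],0],[0,[0.008,0.024,0.2],0],[0,[0.008,0.024,0.32],0],[0,[0.008,0.024,0.42],0],[0,[0.008,0.024,0.46],0]]'
python3 -m creep '[[0,[0,0,0.01],0],[0,[0,0,0.02],0],[0,[0,0,0.03],0],[0,[0,0,0.04],0],[0,[0,0,0.05],0]]'
python3 -m creep '[[0,[0,0,0.006],0],[0,[0,0,0.012],0],[0,[0,0,0.018],0],[0,[0,0,0.02],0],[0,[0,0,0.02],0]]'
```

```text
time: 45.43
tool_pos: [0.4308, 0.3946, 0.226]
tool_rot: [-0.008, 1.0, -0.001, -0.002]
wrist_force: [-2.1, -0.4, -0.3]
finger_gap: -0.0001
finger_force: 0.0
time: 45.85
tool_pos: [0.4319, 0.3968, 0.2157]
tool_rot: [-0.009, 1.0, 0.001, 0.001]
wrist_force: [-3.5, 0.8, 6.3]
finger_gap: -0.0002
finger_force: 3.3
time: 46.27
tool_pos: [0.4317, 0.3969, 0.2096]
tool_rot: [-0.009, 1.0, 0.001, 0.001]
wrist_force: [-4.8, 1.5, 7.9]
finger_gap: 0.0005
finger_force: 4.2
```

```bash
python3 -m creep '[[0,[0,0,0.006],0],[0,[0,0,0.012],0],[0,[0,0,0.018],0],[0,[0,0,0.018],0],[0,[0,0,0.018],0]]'
python3 -m creep '[[0,[0,0,0.004],0],[0,[0,0,0.008],0],[0,[0,0,0.012],0],[0,[0,0,0.012],0],[0,[0,0,0.012],0]]'
```

```text
time: 46.68
tool_pos: [0.4317, 0.3969, 0.2048]
tool_rot: [-0.009, 1.0, 0.001, 0.001]
wrist_force: [-4.7, -0.5, 17.7]
finger_gap: 0.0002
finger_force: 8.8
time: 47.1
tool_pos: [0.4318, 0.397, 0.2035]
tool_rot: [-0.009, 1.0, 0.001, 0.001]
wrist_force: [-14.9, -8.9, 63.1]
finger_gap: -0.0001
finger_force: 32.2
```

```bash
python3 -m creep '[[0,[0,0,-0.05],0],[0,[0,0,-0.13],0],[0,[0,0,-0.25],0],[0,[0,0,-0.37],0],[0,[0,0,-0.47],0]]'
python3 -m creep '[[0,[0,0,0],0],[0,[0,0,0],0],[0,[0,0,0],0],[0,[0,0,0],0],[0,[0,0,0],0]]'
python3 -m creep '[[0,[0,0,0],0],[0,[0,0,0],0],[0,[0,0,0],0],[0,[0,0,0],0],[0,[0,0,0],0]]'
python3 - <<'E'
from h import *
print(r.hand_in())
E
```

```text
time: 47.52
tool_pos: [0.4316, 0.3966, 0.3437]
tool_rot: [-0.009, 1.0, 0.001, 0.001]
wrist_force: [0.9, 0.9, -0.1]
finger_gap: -0.0002
finger_force: 0.0
time: 47.93
tool_pos: [0.4313, 0.3963, 0.3394]
tool_rot: [-0.009, 1.0, -0.001, -0.001]
wrist_force: [-0.1, 0.1, 0.4]
finger_gap: 0.0001
finger_force: 0.0
time: 48.35
tool_pos: [0.4316, 0.3965, 0.3402]
tool_rot: [-0.009, 1.0, -0.0, -0.0]
wrist_force: [0.3, 0.3, 0.3]
finger_gap: -0.0
finger_force: 0.0
the job is handed in; nothing more can be done
None
```

I handed the job in at 48 s: all four jars are in their wells, the cover is shut, the pin is home in the keeper, and the pedal went down to its stop and was let go; the hand-in gave no verdict.

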